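# Hang the cylinder key on the hook deep in the low key locker

### The arm

A 6-joint arm with a two-finger parallel gripper is mounted at the origin on a cart in front of the work surface, level with it; the furniture and walls round the work are solid. World frame = base frame: x ahead of the robot, y to its left, z up, the work surface at z = 0. Lengths are in m, angles in rad, forces in N, time in s.
With the tool pointing down it reaches from about 0.4 to 0.825 m from the base axis. Payload 7 kg.
Tool frame: the origin (TCP) lies midway between the tips of the shut fingers; the grasp point (between the pads) lies 19 mm behind it; z points along the fingers, y is the direction in which the jaws open and shut (so a half turn about z gives the same grasp; the last joint's range is limited). The gripper opens to 85 mm and grips with 20 to 120 N. Pads are 22 mm wide; open, the fingers measure 114 mm over their backs; the gripper's body (76 mm by 85 mm) begins 54 mm behind the grasp point. The pads swing forward as they close: fully open they stand 13 mm farther back than shut.
Start: joints at [-0.88, 0.359, 0.012, 0, -1.224, -0.288], TCP at [0.265, -0.621, 0.231] pointing down, gripper open.
Joint ranges: [-3.07, 3.07], [-1.43, 2.12], [-1.02, 1.25], [-3.03, 1.67], [-3.05, -0], [-3.03, 3.03]. Speed limits (rad/s): [2.39, 2.39, 3.01, 3.14, 3.14, 3.14].

### API

Orientations are given as a unit quaternion [x, y, z, w].
In Python, from workcell import sensors, cams, workorder gives the robot as it stands.
- The arm moves only by the shell command python3 -m creep 'ROWS' [OPENING] [FORCE]. ROWS is JSON, a list of rows, each an object of numbers: "dx", "dy", "dz": the shift along the world's x, y, z in cm; "rx", "ry", "rz": the turn, a rotation vector about the world's x, y, z in degrees. A call has exactly 5 rows; each row is the pose to reach, as a shift and turn from the pose commanded when the call began; what a row does not reach only later rows make up. A row lasts 1/8 s, in which the tool goes at most 62.5 mm and 10.7 degrees, less where a joint would pass 70% of its speed; a pose out of reach is approached as far as the arm can. A call with a gripper value outside its range is refused whole. OPENING is the finger opening in cm, from 0 to 8.54, set as the call begins (- or left out, the last holds). The fingers move at their own pace and stop on an object; FORCE is the grip in N (left out, the last holds). Time passes only in rows, so rows that repeat a pose let the fingers close, or fill a call up. It gives the time, the measured TCP pose, the force and the opening at its end, in the units of the state.
- sensors.get_obs(): the state, without advancing time (a new reading comes with each control period).
- cams.grab_frame(name): name is "scene" or "top" or "wrist"; returns the picture (384x512x3 uint8, blue, green, red); there is no depth.
- cams.camera_params(name): a dict with "intrinsics" (3x3 intrinsics, pixels), "cam_to_world" (4x4, takes a point from camera to world coordinates); the wrist camera has in their place "hand_eye" (4x4, takes a point from camera to tool coordinates, whose origin is the TCP and whose axes are the flange's). Camera axes: x right, y down, z forward; pixel columns grow to the right and rows downward; lengths in m; the calibration is good to about 2 mm. A picture is of the moment at which its call begins: read the wrist's pose just before it. camera_params takes no time and is no camera call.
- workorder.hand_in(): hands the job in, once; it reports no verdict.
The state is a dict: "clock": time; "joint_positions": joint angles; "qvel": joint speeds; "tau": joint torques, N m; "tcp_pos": TCP position; "orientation": TCP orientation; "wrist_force": force on the tool from outside, world axes, zero at the start; "wrist_torque": the same for the moment, N m; "width": finger opening in m.
Only numpy, scipy, OpenCV 4.12 (cv2) and the standard library are available. Lean on these libraries where they do the work, as an engineer would, in place of code of your own. Each camera call takes 0.05 s, during which the arm holds its last target.

### The job

Pick up the gas-cylinder key and hang it by its ring on the hook deep inside the low grey locker: tilt it ring-end up to get under the front apron, feel gently for the hook (it may sit anywhere along its rail) and slip the ring over the upturned tip. Never force the key against locker or hook, do not bump the locker with the arm or gripper, and leave the key hanging free and still.

Things in the scene. Friction and masses are not known exactly. Their poses are not given: they have to be found in the camera images.
- locker: Fixed grey sheet-metal key locker on the table, open at the front. Outside 125 deep (x) x 206 wide (y) x 300 high (z) mm. Origin: centre of its underside; x axis points to its back, z up; the opening, at x = -62.5, faces -x. Floor 10 mm thick, side walls and back 8, inside width 190, roof's underside at z = 290.
- opening (a point): Middle of the lower edge of the locker's front apron (8 mm thick, full width), at x = -62.5, y = 0, z = 225 mm in the locker's frame. Nothing passes the opening above this edge; the hook's tip behind it is higher. Axes as the locker's.
- rail_mid (a point): Middle of the front face of the hook rail (16 mm high) on the back wall, at locker x = 44.5, y = 0, z = 217.5. One J-hook of 7 mm round steel is clamped to the rail, its y NOT reported: anywhere from -30 to +30 mm; find it by feel or sight. It does not shift. Its level arm (axis z = 217.5) runs to the front and turns straight up at locker x = 2.5; tip at z = 238. Eye centre of a hung key: z = 210.
- key_grip (a point): Centre (half-way up) of the grip of the loose cylinder key, lying flat on the table, about 0.13 kg. Grip: black, 56 long (x) x 20 wide (y) x 26 mm high (z), lower face on the table; to be held across its 20 mm width. x axis runs along the key towards the ring, z up. A square steel socket ends the key at x = -42; a round 8 mm steel shank runs to the ring.
- key_eye (a point): Centre of the ring (eye) of the same key, 140 mm from the grip's centre along the key's x axis and at the same height, flat in the key's x-y plane. Ring of 6 mm round steel, 35 mm outside and 23 mm inside diameter; same axes as key_grip.
- cyl_key: The same key as a whole; origin under the grip's centre (13 mm below key_grip), x axis towards the ring.

How it is judged:
By the outcome, as a careful person would: the job done as asked, in the order asked, and still so for the second after the job is handed in, with the robot touching nothing.
It also fails if it takes over 69 s, if anything falls off the work surface, if the arm or the gripper's body presses on something with over 40 N, if the wrist force passes 120 N, or if a joint passes its speed limit or range.

## Working session

There is one attempt and no reset: what is moved stays moved. The work goes in short steps, Python scripts to look and compute and a shell command to move; the robot and the scene stay as the last step left them, time stands still between calls to the robot, and variables do not carry over. Pictures are saved under pics/ and viewed, and the job is handed in when it is done.

```bash
ls; mkdir -p pics; python3 - <<'E'
from workcell import sensors,cams
import cv2,numpy as np
o=sensors.get_obs()
for k,v in o.items(): print(k,np.round(v,4))
for n in ["scene","top"]:
    p=cams.camera_params(n);print(n,np.round(p["intrinsics"],2).tolist(),np.round(p["cam_to_world"],4).tolist())
    cv2.imwrite(f"pics/{n}0.png",cams.grab_frame(n))
print(np.round(cams.camera_params("wrist")["hand_eye"],4).tolist())
E
```

```text
pics
clock 0.0
joint_positions [-8.7990e-01  3.5940e-01  1.1000e-02 -4.0000e-04 -1.2241e+00 -2.8810e-01]
qvel [ 0.0008 -0.0005  0.0026  0.      0.0001 -0.0011]
tau [ 3.00000e-04 -5.83317e+01  2.93411e+01  6.93630e+00 -6.00000e-03
 -0.00000e+00]
tcp_pos [ 0.2644 -0.6205  0.2303]
orientation [-2.000e-01  9.798e-01  8.000e-04 -2.000e-04]
wrist_force [-0.1985  0.0961  0.6195]
wrist_torque [ 0.0159 -0.052   0.0465]
width 0.0856
scene [[385.7, 0.0, 258.03], [0.0, 385.7, 196.38], [0.0, 0.0, 1.0]] [[-0.7599, -0.3443, 0.5514, -0.019], [-0.65, 0.414, -0.6373, 0.5815], [-0.0089, -0.8427, -0.5384, 0.7022], [0.0, 0.0, 0.0, 1.0]]
top [[412.87, 0.0, 254.73], [0.0, 412.87, 186.01], [0.0, 0.0, 1.0]] [[0.0149, -0.9858, 0.1671, 0.3528], [-0.9996, -0.0185, -0.0202, -0.0589], [0.023, -0.1667, -0.9857, 1.3769], [0.0, 0.0, 0.0, 1.0]]
[[-0.0003, -0.9541, -0.2995, 0.0768], [1.0, -0.0004, -0.0, 0.0002], [-0.0001, -0.2995, 0.9541, -0.1428], [0.0, 0.0, 0.0, 1.0]]
```

View pics/scene0.png

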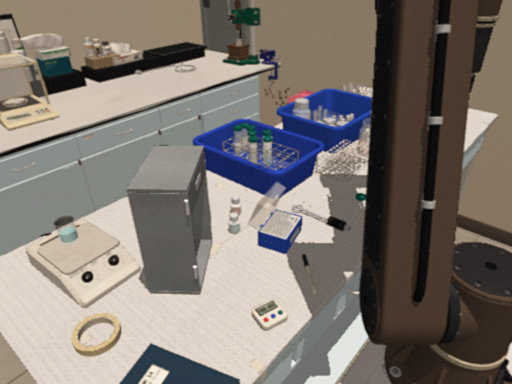

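View pics/top0.png

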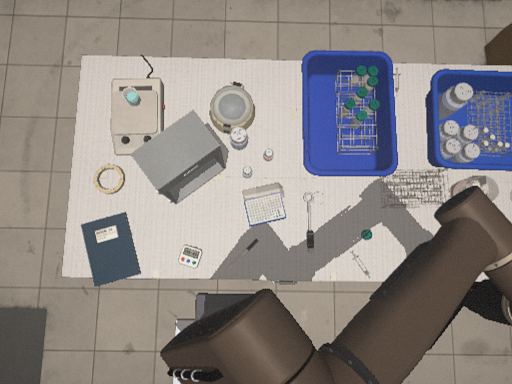

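```bash
python3 - <<'E'
import cv2
a=cv2.imread("pics/top0.png");b=cv2.imread("pics/scene0.png")
cv2.imwrite("pics/t1.png",cv2.resize(a[95:215,120:260],None,fx=5,fy=5,interpolation=cv2.INTER_CUBIC))
cv2.imwrite("pics/t2.png",cv2.resize(a[185:255,265:355],None,fx=8,fy=8,interpolation=cv2.INTER_CUBIC))
cv2.imwrite("pics/s1.png",cv2.resize(b[140:300,120:240],None,fx=3.7,fy=3.7,interpolation=cv2.INTER_CUBIC))
cv2.imwrite("pics/s2.png",cv2.resize(b[190:250,280:370],None,fx=8,fy=8,interpolation=cv2.INTER_CUBIC))
E
```

```text
(no output)
```

View pics/t1.png

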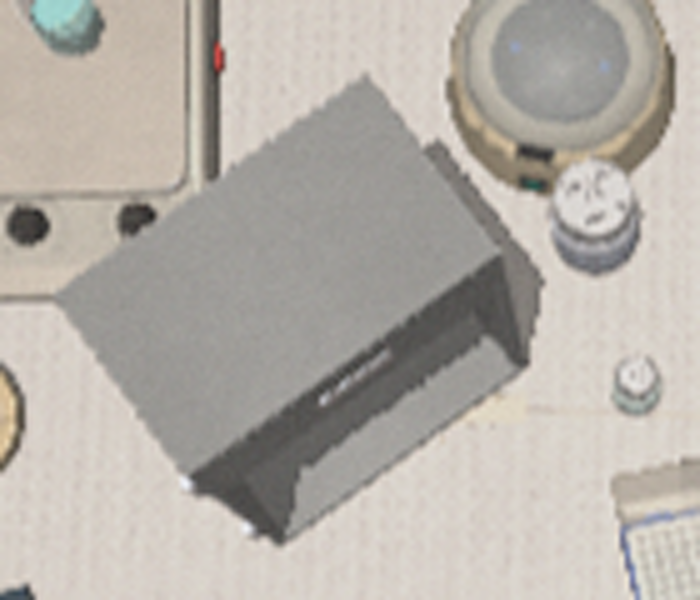

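View pics/t2.png

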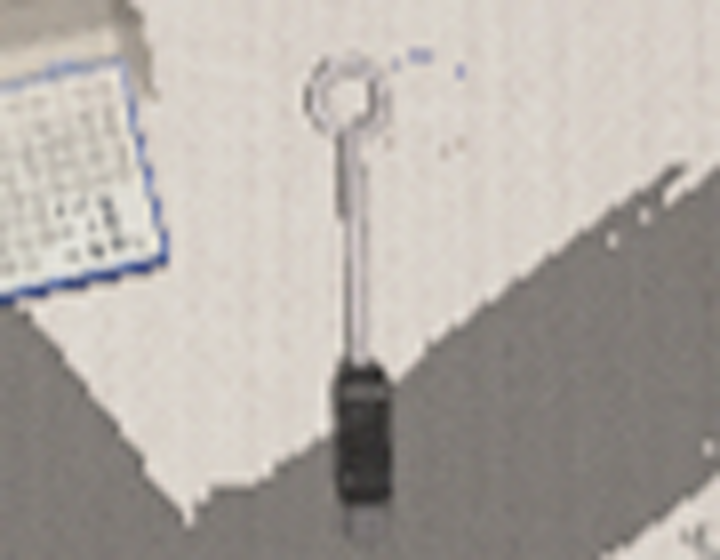

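View pics/s1.png

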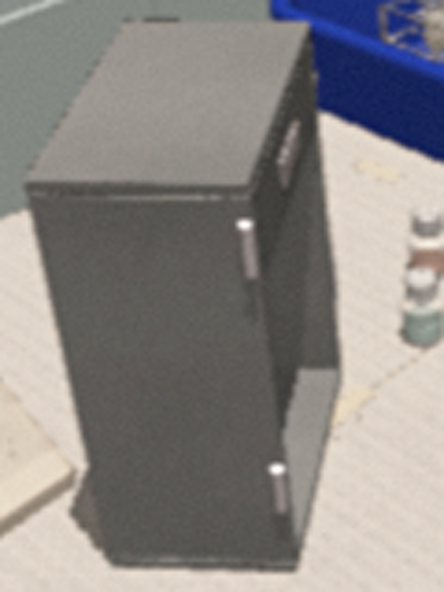

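View pics/s2.png

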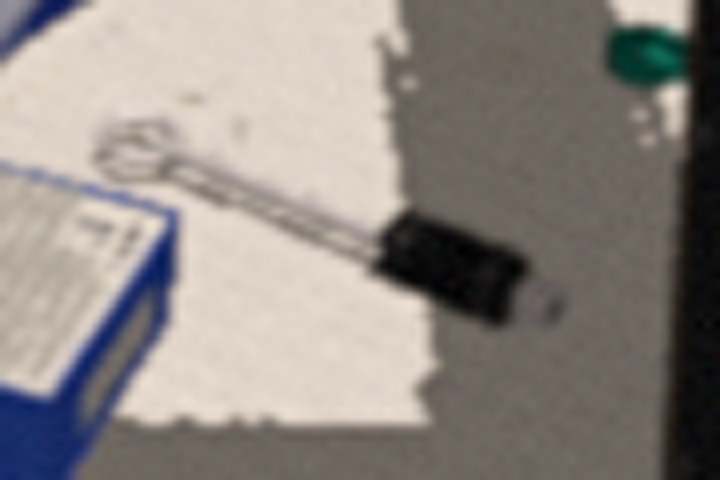

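```bash
cat > h.py <<'E'
import numpy as np
from workcell import sensors,cams
from scipy.optimize import least_squares
from scipy.spatial.transform import Rotation as R
P={n:cams.camera_params(n) for n in["scene","top"]}
def proj(n,X,T=None,K=None):
    X=np.atleast_2d(X)
    if T is None:T=np.array(P[n]["cam_to_world"]);K=np.array(P[n]["intrinsics"])
    c=(X-T[:3,3])@T[:3,:3]
    q=c@np.array(K).T
    return q[:,:2]/q[:,2:]
def wristT(o):
    T=np.eye(4);T[:3,:3]=R.from_quat(o["orientation"]).as_matrix();T[:3,3]=o["tcp_pos"]
    return T@np.array(cams.camera_params("wrist")["hand_eye"])
E
python3 - <<'E'
from h import *
L=np.array
f=.0625;w=.103;H=.3
pts={"top":[((f,w,H),(133,154.4)),((f,-w,H),(193.4,110)),((-f,-w,H),(220.4,145.4)),((-f,w,H),(158,190)),((-f,w,0),(176.4,204)),((-f,-w,0.0),(225.4,168))],
"scene":[((-f,-w,H),(203.8,146)),((-f,w,H),(187.6,191.4)),((f,w,H),(127.6,190.5)),((-f,w,0),(200.3,294)),((f,w,0),(150.3,292)),((-f,-w,0),(211.9,242))]}
def X(p,l):
    c,s=np.cos(p[2]),np.sin(p[2]);l=L(l);return np.c_[p[0]+c*l[:,0]-s*l[:,1],p[1]+s*l[:,0]+c*l[:,1],l[:,2]]
def res(p):
    return np.concatenate([(proj(n,X(p,[a for a,b in v]))-L([b for a,b in v])).ravel() for n,v in pts.items()])
r=least_squares(res,[.55,.2,.7]);print(r.x,np.degrees(r.x[2]),np.round(r.fun.reshape(-1,2),1).tolist())
for nn in pts:
    q=least_squares(lambda p:(proj(nn,X(p,[a for a,b in pts[nn]]))-L([b for a,b in pts[nn]])).ravel(),r.x);print(nn,q.x,q.cost)
kp=[("top",(.140,0,.013),(308.1,197.3)),("top",(0,0,.026),(310.3,239.4)),("scene",(.140,0,.013),(297.5,208.8)),("scene",(0,0,.015),(336.5,223.75))]
for use in[kp,kp[:2],kp[2:]]:
    r=least_squares(lambda p:np.concatenate([(proj(n,X(p,[a]))-L(b)).ravel() for n,a,b in use]),[.3,-.2,0])
    print(r.x,np.degrees(r.x[2]),np.round(r.fun,1))
E
```

```text
[0.63094224 0.13207152 0.6668579 ] 38.20814311715685 [[-2.7, -0.7], [-0.3, -0.6], [0.2, -0.5], [-0.5, 0.7], [-0.2, 0.6], [0.3, 0.3], [0.6, -0.8], [0.5, -2.3], [-1.0, -2.2], [1.0, 0.8], [-0.0, 1.5], [1.2, -1.2]]
top [0.63077923 0.1304097  0.66701599] 3.9228837647523638
scene [0.630233   0.13387561 0.67098805] 8.801307557053793
[ 0.40812871 -0.26896335  0.03402734] 1.949623021463662 [-0.5  0.3 -0.4  0.2 -0.1 -1.2  0.3 -0.5]
[ 0.4088699  -0.27032012  0.03056321] 1.751143175452356 [ 0.   0.1 -0.  -0. ]
[ 0.40605845 -0.26550249  0.04065469] 2.329342266961968 [-0.3 -0.4  0.3  0.3]
```

```bash
cat > log.py <<'E'
import json
from workcell import sensors
o=sensors.get_obs()
open("fk.jsonl","a").write(json.dumps({k:[float(x) for x in o[k]] for k in("joint_positions","tcp_pos","orientation")})+"\n")
E
python3 log.py
python3 -m creep '[{"dx":2,"dy":5,"dz":0,"rz":-4},{"dx":4,"dy":11,"dz":-1,"rz":-8},{"dx":6,"dy":17,"dz":-2,"rz":-12},{"dx":8.5,"dy":23,"dz":-3,"rz":-16},{"dx":11,"dy":29,"dz":-4,"rz":-21}]'; python3 log.py
python3 -m creep '[{"dx":1,"dy":2},{"dx":2,"dy":4},{"dx":3.4,"dy":6.1,"dz":-2},{"dx":3.4,"dy":6.1,"dz":-3},{"dx":3.4,"dy":6.1,"dz":-3}]'; python3 log.py
python3 - <<'E'
from h import *;import cv2
o=sensors.get_obs();im=cams.grab_frame("wrist");cv2.imwrite("pics/w1.png",im);print(o["clock"],o["joint_positions"],o["tcp_pos"],o["orientation"])
np.save("w1T.npy",wristT(o));print(cams.camera_params("wrist")["intrinsics"] if "intrinsics" in cams.camera_params("wrist") else cams.camera_params("wrist").keys())
E
```

```text
0.1 [-8.79903463e-01  3.59368137e-01  1.11570229e-02 -2.99238233e-04
 -1.22413635e+00 -2.88108600e-01] [ 0.26439108 -0.62058898  0.23042772] [-1.99983544e-01  9.79798939e-01  7.50636868e-04 -2.40501895e-04]
[[282.28995027   0.         254.7393071 ]
 [  0.         282.28995027 191.03734338]
 [  0.           0.           1.        ]]$[0]: bad value
$[0]: bad value
```

View pics/w1.png

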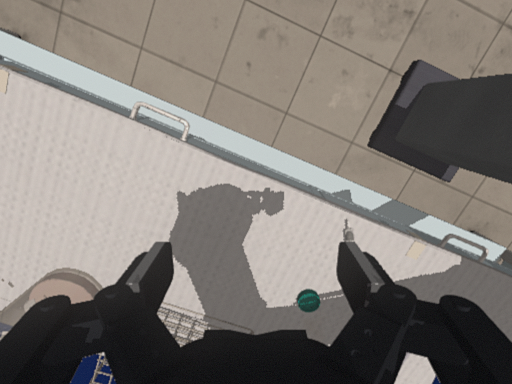

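```bash

python3 -m creep '[{"dx":2,"dy":5,"dz":0,"rx":0,"ry":0,"rz":-4},{"dx":4,"dy":11,"dz":-1,"rx":0,"ry":0,"rz":-8},{"dx":6,"dy":17,"dz":-2,"rx":0,"ry":0,"rz":-12},{"dx":8.5,"dy":23,"dz":-3,"rx":0,"ry":0,"rz":-16},{"dx":11,"dy":29,"dz":-4,"rx":0,"ry":0,"rz":-21}]'; python3 log.py
```

```text
clock: 0.78
tcp_pos: [0.3712, -0.3379, 0.1925]
orientation: [-0.017, 1.0, -0.0, 0.0]
wrist_force: [1.9, 0.5, 0.7]
width: 0.0856
```

```bash

python3 -m creep '[{"dx":4,"dy":2,"dz":0,"rx":0,"ry":0,"rz":0},{"dx":9,"dy":4,"dz":0,"rx":0,"ry":0,"rz":0},{"dx":14,"dy":6,"dz":0,"rx":0,"ry":0,"rz":0},{"dx":16,"dy":7,"dz":0,"rx":0,"ry":0,"rz":0},{"dx":16,"dy":7,"dz":0,"rx":0,"ry":0,"rz":0}]'; python3 log.py
python3 - <<'E'
from h import *;import cv2
o=sensors.get_obs();im=cams.grab_frame("wrist");cv2.imwrite("pics/w2.png",im);print(o["clock"],o["joint_positions"],o["tcp_pos"],o["orientation"])
np.save("w2T.npy",wristT(o))
E
```

```text
clock: 1.4
tcp_pos: [0.5316, -0.2689, 0.1919]
orientation: [-0.019, 1.0, 0.0, -0.001]
wrist_force: [-1.0, 0.6, -0.3]
width: 0.0857
1.4 [-1.40669811e-01  2.58700900e-01 -2.23836136e-01 -1.82745931e-04
 -1.08960353e+00 -1.39233315e+00] [ 0.53159795 -0.26892933  0.19192654] [-1.88532147e-02  9.99822033e-01  1.86733237e-04 -6.50716567e-04]
```

View pics/w2.png

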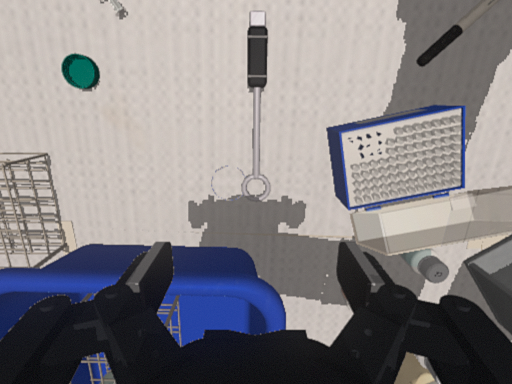

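```bash
python3 - <<'E'
import cv2
a=cv2.imread("pics/w2.png")
cv2.imwrite("pics/w2c.png",cv2.resize(a[0:210,210:310],None,fx=2.8*1,fy=2.8,interpolation=cv2.INTER_CUBIC))
E
```

```text
(no output)
```

View pics/w2c.png

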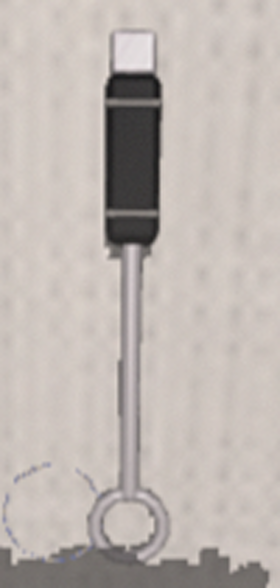

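```bash
python3 - <<'E'
from h import *
T=np.load("w2T.npy");K=cams.camera_params("wrist")["intrinsics"]
def back(u,v,z):
    d=T[:3,:3]@np.linalg.solve(K,[u,v,1]);s=(z-T[2,3])/d[2];return T[:3,3]+s*d
e=back(255.7,187.5,.013);b=back(257.5,26.8,.026);f=back(257.2,84.6,.026)
print(T[:3,3],e,b,f,np.linalg.norm(e-b),np.linalg.norm(f-b))
d=(e-b)[:2];yaw=np.arctan2(d[1],d[0]);print(np.degrees(yaw), e[:2]-.14*np.array([np.cos(yaw),np.sin(yaw)]), b[:2]+.028*np.array([np.cos(yaw),np.sin(yaw)]))
import json
D=[json.loads(l) for l in open("fk.jsonl")];print(len(D))
for d in D: print(np.round(d["joint_positions"],4),np.round(d["tcp_pos"],4))
E
```

```text
[ 0.45494345 -0.27184989  0.33487282] [ 0.55095614 -0.26684736  0.013     ] [ 0.3844586  -0.27154584  0.026     ] [ 0.43697774 -0.26973727  0.026     ] 0.16707036205294304 0.05255027034916957
1.6164301612057137 [ 0.41101185 -0.27079652] [ 0.41244746 -0.270756  ]
5
[-8.7990e-01  3.5940e-01  1.1200e-02 -3.0000e-04 -1.2241e+00 -2.8810e-01] [ 0.2644 -0.6206  0.2304]
[-8.7990e-01  3.5940e-01  1.1200e-02 -3.0000e-04 -1.2241e+00 -2.8810e-01] [ 0.2644 -0.6206  0.2304]
[-8.7990e-01  3.5940e-01  1.1200e-02 -3.0000e-04 -1.2241e+00 -2.8810e-01] [ 0.2644 -0.6206  0.2304]
[-0.3464  0.1033 -0.4193 -0.     -1.0479 -1.191 ] [ 0.3712 -0.3379  0.1925]
[-1.4070e-01  2.5870e-01 -2.2380e-01 -2.0000e-04 -1.0896e+00 -1.3923e+00] [ 0.5316 -0.2689  0.1919]
```

```bash
cat > rot.py <<'E'
import sys
from h import *
# target pose: locker-frame yaw psi(deg), pitch p (deg below horizontal), tcp target in locker frame mm ; sgn tool x down(+1)/up(-1)
LX,LY,LPSI=0.631,0.131,38.2
def target_R(psi,p,sgn=1):
    c,s=np.cos(np.radians(psi)),np.sin(np.radians(psi));cp,sp=np.cos(np.radians(p)),np.sin(np.radians(p))
    z=np.array([cp*c,cp*s,-sp]);x=-np.array([sp*c,sp*s,cp])*sgn   # x down
    return np.c_[x,np.cross(z,x),z]
def loc2w(l):
    c,s=np.cos(np.radians(LPSI)),np.sin(np.radians(LPSI));return np.array([LX+c*l[0]-s*l[1],LY+s*l[0]+c*l[1],l[2]])
def w2loc(w):
    c,s=np.cos(np.radians(LPSI)),np.sin(np.radians(LPSI));d=np.array(w)-[LX,LY,0];return np.array([c*d[0]+s*d[1],-s*d[0]+c*d[1],d[2]])
def rel(Rt,pt):
    o=sensors.get_obs();R0=R.from_quat(o["orientation"])
    return (np.array(pt)-o["tcp_pos"])*100,np.degrees((R.from_matrix(Rt)*R0.inv()).as_rotvec())
E
python3 - <<'E'
from rot import *
for p in (45,30):
  d,r=rel(target_R(38.2,p),loc2w([-.2,0,.2]));print(d,r,np.linalg.norm(r))
E
```

```text
[-5.67632949 27.67062291  0.78883496] [ 15.75985081 -43.00253032  34.16991845] 57.1416996460829
[-5.67632949 27.67062291  0.78883496] [ 21.00049395 -57.27570072  32.66145025] 69.19752142702959
```

```bash

python3 -m creep '[{"dx":-1,"dy":5,"dz":1,"rx":2.8,"ry":-7.5,"rz":6},{"dx":-2,"dy":10,"dz":3,"rx":5.6,"ry":-15,"rz":12},{"dx":-3,"dy":15,"dz":5,"rx":8.4,"ry":-22.5,"rz":18},{"dx":-4,"dy":21,"dz":6,"rx":11.2,"ry":-30,"rz":24},{"dx":-5.7,"dy":27.7,"dz":6,"rx":14,"ry":-38,"rz":30}]'; python3 log.py
python3 -m creep '[{"dx":0,"dy":0,"dz":0,"rx":0.5,"ry":-1.5,"rz":1},{"dx":0,"dy":0,"dz":0,"rx":1.7,"ry":-5,"rz":4},{"dx":0,"dy":0,"dz":-2,"rx":1.7,"ry":-5,"rz":4},{"dx":0,"dy":0,"dz":-5,"rx":1.7,"ry":-5,"rz":4},{"dx":0,"dy":0,"dz":-5,"rx":1.7,"ry":-5,"rz":4}]'; python3 log.py
tail -n2 fk.jsonl
python3 - <<'E'
from h import *;import cv2
im=cams.grab_frame("scene");cv2.imwrite("pics/s3.png",im)
E
```

```text
clock: 2.08
tcp_pos: [0.4745, 0.0016, 0.2545]
orientation: [-0.271, 0.899, 0.112, 0.327]
wrist_force: [0.1, 1.1, -1.0]
width: 0.0853
clock: 2.7
tcp_pos: [0.4738, -0.0, 0.2009]
orientation: [-0.299, 0.874, 0.126, 0.361]
wrist_force: [0.3, -0.7, 0.1]
width: 0.085
{"joint_positions": [0.08814091623993513, -0.23757074331831612, -0.5672110920644791, -0.5493860172855489, -0.6854258108012606, -0.7422406915645966], "tcp_pos": [0.47453586646150253, 0.0015895710650017433, 0.25445156606958397], "orientation": [-0.27068881508073206, 0.8985645559235553, 0.11210460780679365, 0.326713729641988]}
{"joint_positions": [-0.13964667453332963, -0.1159032208157974, -0.5588538315972695, -0.8685396091898524, -0.7290562609390018, -0.21918445305133233], "tcp_pos": [0.4738341910621039, -7.4949971404173615e-06, 0.20091644212097604], "orientation": [-0.2992848767349051, 0.8744398866689781, 0.12559203897440346, 0.36056911529742736]}
```

View pics/s3.png

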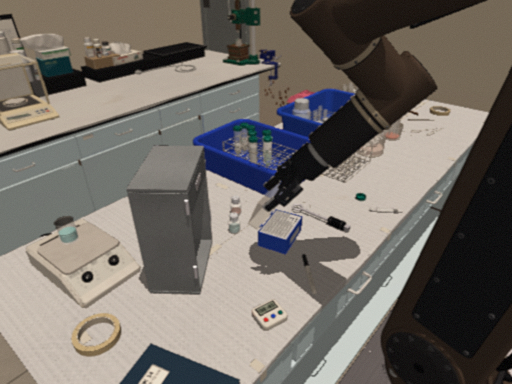

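```bash
cat > kin.py <<'E'
import numpy as np,json
from scipy.optimize import least_squares
from scipy.spatial.transform import Rotation as R
rot=lambda a,t:R.from_euler(a,t).as_matrix()
S4=1
LIM=np.array([[-3.07,3.07],[-1.43,2.12],[-1.02,1.25],[-3.03,1.67],[-3.05,0],[-3.03,3.03]])
def fk(q,P,s4=None,full=False):
    s4=S4 if s4 is None else s4
    h,L1,L2,d5,d6,a3=P[:6]
    R1=rot('z',q[0]);R2=R1@rot('y',q[1]);R3=R1@rot('y',q[1]-q[2]);R4=R3@rot('x',s4*q[3]);R5=R4@rot('y',-q[4]);R6=R5@rot('x',-q[5])
    p0=np.array([0,0,h]);p1=p0+R2@[0,0,L1];p2=p1+R3@[L2,0,a3];p3=p2+R4@[0,d5,0];p4=p3+R5@[d6,0,0]
    Rt=R6@C
    return (p4,Rt,[p0,p1,p2,p3,p4]) if full else (p4,Rt)
# tool z = local x ; at yaw=270+j1+j6 tool down: Ry(90): local x->-z ; local z->x, local y->y ; tool x = -y
C=np.c_[[0,-1,0],[0,0,-1],[1,0,0]].astype(float)
def load():
    return [json.loads(l) for l in open("fk.jsonl")]
def fit(s4):
    D=load()
    def f(P):
        r=[]
        for d in D:
            p,Rt=fk(d["joint_positions"],P,s4);r+=list(p-d["tcp_pos"]);r+=list(.2*(R.from_matrix(Rt)*R.from_quat(d["orientation"]).inv()).as_rotvec())
        return r
    return least_squares(f,[.25,.54,.54,-.19,.3,0])
def ik(p,Rt,P,q0,margin=.03):
    best=None
    g=np.random.default_rng(0)
    sols=[]
    for i in range(40):
        s=np.array(q0) if i==0 else (np.array(q0)+g.normal(0,.5,6) if i<20 else g.uniform(LIM[:,0],LIM[:,1]))
        s=np.clip(s,LIM[:,0]+margin+1e-3,LIM[:,1]-margin-1e-3)
        def f(q):
            pp,RR=fk(q,P);return np.r_[pp-p,.3*(R.from_matrix(RR@Rt.T)).as_rotvec()]
        r=least_squares(f,s,bounds=(LIM[:,0]+margin,LIM[:,1]-margin))
        if r.cost<1e-8 and not any(np.linalg.norm(r.x-x)<.05 for x in sols): sols.append(r.x)
    return sorted(sols,key=lambda x:np.abs(x-q0).max())
E
python3 - <<'E'
from kin import *
for s in(1,-1):
    r=fit(s);print(s,r.cost,np.round(r.x,4),np.abs(r.fun).max())
E
```

```text
1 0.0875561654030984 [ 0.6358  0.0358  0.8656 -0.1889 -0.3573 -0.5178] 0.310831453182114
-1 6.713101563716052e-19 [ 0.1988  0.6016  0.4636 -0.1918  0.3733 -0.    ] 4.756898763780271e-10
```

```bash
sed -i 's/^S4=1/S4=-1/' kin.py; cat > chk.py <<'E'
from rot import *
from kin import *
P=fit(-1).x;np.save("P.npy",P)
q0=sensors.get_obs()["joint_positions"]
def show(name,p,Rt,n=3):
    for q in ik(p,Rt,P,q0)[:n]:
        pts=fk(q,P,full=True)[2]
        print(name,np.round(q,2),"dq",round(np.abs(q-q0).max(),2)," elbow",np.round(pts[1],2),"p2",np.round(pts[2],3),"p3",np.round(pts[3],3))
E
python3 - <<'E'
from chk import *
for sgn in(1,-1):
  for p in (0,10,15,20,30):
    show(f"hang sgn{sgn} p{p}",loc2w([.01+.019*np.cos(np.radians(p)),0,.08-.019*np.sin(np.radians(p))]),target_R(38.2,p,sgn),2)
for p in (0,10,20):
    z=np.array([np.cos(np.radians(p)),-np.sin(np.radians(p))]);x=np.array([-np.sin(np.radians(p)),-np.cos(np.radians(p))])
    t=np.array([-.35,.10])+.143*z-.077*x
    show(f"look p{p} {t}",loc2w([t[0],0,t[1]]),target_R(38.2,p,1),2)
E
```

```text
hang sgn1 p0 [-0.45  0.93 -0.53 -2.02 -1.52  1.47] dq 1.69  elbow [ 0.43 -0.21  0.56] p2 [ 0.478 -0.232  0.099] p3 [ 0.36  -0.082  0.08 ]
hang sgn1 p10 [-0.43  0.76 -0.55 -1.99 -1.28  1.33] dq 1.55  elbow [ 0.38 -0.17  0.63] p2 [ 0.486 -0.22   0.186] p3 [ 0.365 -0.079  0.142]
hang sgn1 p15 [-0.4   0.68 -0.54 -1.97 -1.15  1.24] dq 1.46  elbow [ 0.35 -0.15  0.67] p2 [ 0.495 -0.207  0.233] p3 [ 0.37  -0.074  0.172]
hang sgn1 p20 [-0.35  0.6  -0.52 -1.92 -1.02  1.12] dq 1.34  elbow [ 0.32 -0.12  0.7 ] p2 [ 0.506 -0.187  0.28 ] p3 [ 0.377 -0.069  0.201]
hang sgn1 p30 [-0.22  0.46 -0.46 -1.76 -0.75  0.8 ] dq 1.02  elbow [ 0.26 -0.06  0.74] p2 [ 0.535 -0.12   0.373] p3 [ 0.398 -0.053  0.257]
hang sgn-1 p0 [-0.45  0.93 -0.53 -2.02 -1.52 -1.67] dq 1.45  elbow [ 0.43 -0.21  0.56] p2 [ 0.478 -0.232  0.099] p3 [ 0.36  -0.082  0.08 ]
hang sgn-1 p10 [-0.43  0.76 -0.55 -1.99 -1.28 -1.81] dq 1.59  elbow [ 0.38 -0.17  0.63] p2 [ 0.486 -0.22   0.186] p3 [ 0.365 -0.079  0.142]
hang sgn-1 p15 [-0.4   0.68 -0.54 -1.97 -1.15 -1.91] dq 1.68  elbow [ 0.35 -0.15  0.67] p2 [ 0.495 -0.207  0.233] p3 [ 0.37  -0.074  0.172]
hang sgn-1 p20 [-0.35  0.6  -0.52 -1.92 -1.02 -2.02] dq 1.8  elbow [ 0.32 -0.12  0.7 ] p2 [ 0.506 -0.187  0.28 ] p3 [ 0.377 -0.069  0.201]
hang sgn-1 p30 [-0.22  0.46 -0.46 -1.76 -0.75 -2.34] dq 2.12  elbow [ 0.26 -0.06  0.74] p2 [ 0.535 -0.12   0.373] p3 [ 0.398 -0.053  0.257]
look p0 [-0.207  0.177] [-0.91  0.67 -0.68 -1.56 -1.57  1.35] dq 1.57  elbow [ 0.23 -0.29  0.67] p2 [ 0.291 -0.375  0.219] p3 [ 0.175 -0.228  0.177]
look p10 [-0.19580158  0.15099851] [-0.85  0.53 -0.68 -1.56 -1.39  1.21] dq 1.43  elbow [ 0.2  -0.23  0.72] p2 [ 0.308 -0.351  0.283] p3 [ 0.188 -0.217  0.216]
look p20 [-0.1892884   0.12344745] [-0.75  0.41 -0.67 -1.53 -1.19  1.05] dq 1.27  elbow [ 0.18 -0.16  0.75] p2 [ 0.335 -0.313  0.341] p3 [ 0.207 -0.203  0.251]
```

```bash
python3 - <<'E'
from rot import *
d,r=rel(target_R(38.2,10),loc2w([-.196,0,.151]));print(d,r,np.linalg.norm(r))
E
```

```text
[ 0.22330567  0.98941041 -5.14618214] [ 21.51983226 -27.65169225   0.24550196] 35.039685157887845
```

```bash

python3 -m creep '[{"dx":0,"dy":0.2,"dz":-1,"rx":4,"ry":-5,"rz":0},{"dx":0,"dy":0.4,"dz":-2,"rx":8,"ry":-10,"rz":0},{"dx":0,"dy":0.6,"dz":-3,"rx":12,"ry":-16,"rz":0},{"dx":0.2,"dy":0.8,"dz":-4,"rx":16,"ry":-22,"rz":0},{"dx":0.2,"dy":1,"dz":-5,"rx":21.5,"ry":-27.6,"rz":0.2}]'; python3 log.py
python3 -m creep '[{"dx":0,"dy":0,"dz":0,"rx":0,"ry":0,"rz":0},{"dx":0,"dy":0,"dz":0,"rx":0,"ry":0,"rz":0},{"dx":0,"dy":0,"dz":0,"rx":0,"ry":0,"rz":0},{"dx":0,"dy":0,"dz":0,"rx":0,"ry":0,"rz":0},{"dx":0,"dy":0,"dz":0,"rx":0,"ry":0,"rz":0}]'; python3 log.py
python3 - <<'E'
from h import *;import cv2
o=sensors.get_obs();im=cams.grab_frame("wrist");cv2.imwrite("pics/w3.png",im);print(o["clock"],o["joint_positions"])
np.save("w3T.npy",wristT(o))
E
```

```text
clock: 3.38
tcp_pos: [0.4771, 0.0117, 0.1551]
orientation: [-0.259, 0.731, 0.207, 0.596]
wrist_force: [0.2, -0.5, -1.8]
width: 0.0852
clock: 4.0
tcp_pos: [0.4764, 0.0136, 0.1559]
orientation: [-0.261, 0.732, 0.207, 0.594]
wrist_force: [-0.3, -0.2, 0.0]
width: 0.0855
4.0 [-0.82566305  0.47058585 -0.67707365 -1.54516827 -1.35204023  1.14538829]
```

View pics/w3.png

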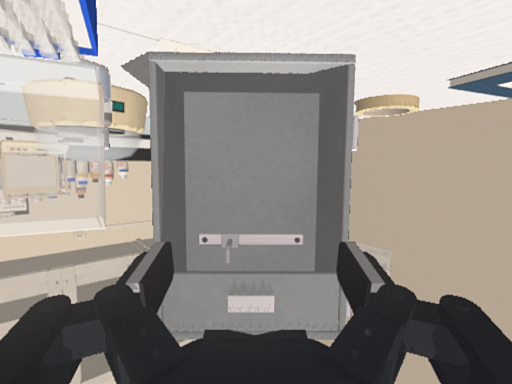

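```bash
python3 - <<'E'
import cv2
a=cv2.imread("pics/w3.png")
cv2.imwrite("pics/w3a.png",cv2.resize(a[225:280,180:320],None,fx=5.6,fy=5.6,interpolation=cv2.INTER_CUBIC))
cv2.imwrite("pics/w3b.png",cv2.resize(a[45:345,120:370],None,fx=2,fy=2,interpolation=cv2.INTER_CUBIC))
E
```

```text
(no output)
```

View pics/w3a.png

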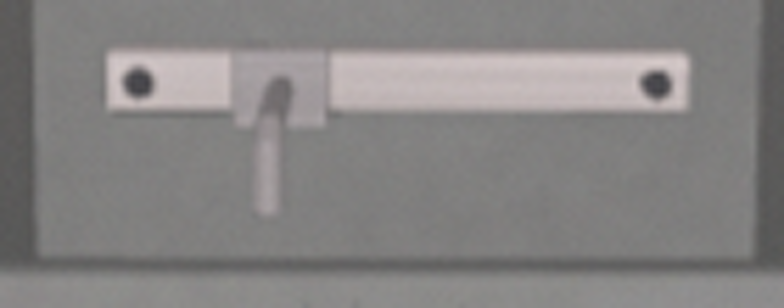

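View pics/w3b.png

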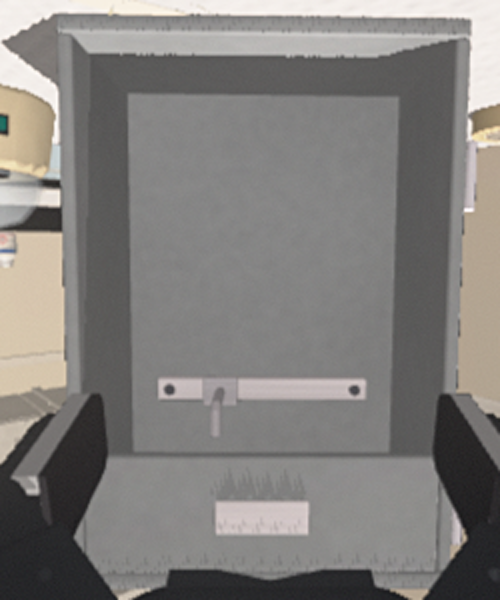

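```bash
cat > lockfit.py <<'E'
from h import *
L=np.array
f=.0625;w=.103;H=.3
T=np.load("w3T.npy");K=cams.camera_params("wrist")["intrinsics"]
pts={"top":[((f,-w,H),(193.4,110)),((-f,-w,H),(220.4,145.4)),((-f,w,H),(158,190)),((-f,w,0),(176.4,204)),((-f,-w,0.0),(225.4,168))],
"scene":[((-f,-w,H),(203.8,146)),((-f,w,H),(187.6,191.4)),((f,w,H),(127.6,190.5)),((-f,w,0),(200.3,294)),((f,w,0),(150.3,292)),((-f,-w,0),(211.9,242))],
"wrist":[((.0545,-.095,.010),(184,92)),((.0545,.095,.010),(320,93.5)),((.0445,0,.2175),(250.95,239.3)),((.0545,-.095,.17),(185.5,213)),((.0545,.095,.17),(316,213))]}
def pr(n,X): return proj(n,X,T,K) if n=="wrist" else proj(n,X)
def X(p,l):
    c,s=np.cos(p[2]),np.sin(p[2]);l=L(l);return np.c_[p[0]+c*l[:,0]-s*l[:,1],p[1]+s*l[:,0]+c*l[:,1],l[:,2]]
def res(p,ns,xo=False):
    out=[]
    for n in ns:
        v=pts[n];e=pr(n,X(p,[a for a,b in v]))-L([b for a,b in v])
        if n=="wrist": e[3:,1]=0
        out.append(e.ravel())
    return np.concatenate(out)
E
python3 - <<'E'
from lockfit import *
for ns in (["wrist"],["top","scene"],["top","scene","wrist"]):
    r=least_squares(res,[.63,.13,.66],args=(ns,),loss="soft_l1");print(ns,np.round(r.x,4),np.degrees(r.x[2]),np.round(r.fun,1))
    p=r.x
    h=least_squares(lambda y:(pr("wrist",X(p,[(.0025,y[0],.238)]))-L([227.7,263.4])).ravel()[:1],[0.]);
    h2=least_squares(lambda y:(pr("wrist",X(p,[(.0380,y[0],.2175)]))-L([229.7,263.4])).ravel()[:1],[0.]);print("hook y",h.x,h2.x,pr("wrist",X(p,[(.0025,h.x[0],.238),(-.0545,0,.225),(-.0625,0,.225)])))
E
```

```text
['wrist'] [0.6327 0.1343 0.6674] 38.24076097328261 [ 0.1 -0.8 -0.6 -0.9 -0.  -0.8  0.3  0.   0.2  0. ]
hook y [-0.02989785] [-0.03003333] [[227.7        262.39395328]
 [250.70114639 268.99001466]
 [250.67761429 271.76788035]]
['top', 'scene'] [0.6313 0.1324 0.6658] 38.14950131291033 [-0.3 -0.8  0.  -0.6 -0.7  0.5 -0.3  0.5  0.2  0.2  0.4 -0.8  0.2 -2.3
 -1.3 -2.3  0.8  0.8 -0.3  1.5  1.1 -1.2]
hook y [-0.02909391] [-0.02918882] [[227.7        263.0048854 ]
 [250.21304471 269.74657714]
 [250.18836478 272.56540527]]
['top', 'scene', 'wrist'] [0.6312 0.1329 0.6684] 38.29903173393413 [-0.6 -0.8 -0.2 -0.7 -0.8  0.6 -0.4  0.5  0.1  0.1  0.2 -0.7  0.2 -2.2
 -1.4 -2.1  0.7  0.9 -0.3  1.7  0.9 -1.2 -0.3 -1.2 -0.3 -1.3 -0.1 -0.4
 -0.   0.   0.4  0. ]
hook y [-0.02959212] [-0.02977751] [[227.7        262.92046619]
 [250.51209508 269.66673544]
 [250.4756562  272.48111523]]
```

```bash
sed -i 's/^LX.*/LX,LY,LPSI=0.6318,0.1332,38.25/' rot.py; python3 - <<'E'
from chk import *
from scipy.spatial.transform import Slerp
Rt=target_R(1.7,105)
tp=np.array([.416,-.2705,.005]);show("pick",tp,Rt,2);show("pre",tp+[0,0,.1],Rt,2)
Rm=target_R(38.25,60);show("mid",np.array([.46,-.05,.25]),Rm,2)
print(rel(Rm,[.46,-.05,.25]))
c=R.from_matrix(Rt@Rm.T).as_rotvec(degrees=True);print(c,np.linalg.norm(c))
print(rel(target_R(20,90),[.44,-.16,.2]))
E
```

```text
pick [-0.14  0.46 -0.49  0.06 -0.88 -1.44] dq 2.59  elbow [ 0.27 -0.04  0.74] p2 [ 0.531 -0.077  0.359] p3 [ 0.513 -0.268  0.366]
pre [-0.14  0.33 -0.4   0.05 -1.1  -1.43] dq 2.57  elbow [ 0.19 -0.03  0.77] p2 [ 0.534 -0.077  0.458] p3 [ 0.513 -0.268  0.466]
mid [ 0.04 -0.18 -0.5  -0.4  -0.86 -0.73] dq 1.88  elbow [-0.11 -0.    0.79] p2 [0.331 0.012 0.645] p3 [ 0.313 -0.166  0.573]
(array([-1.63489962, -6.35443792,  9.48427736]), array([-29.69164838,  37.69669685,  -0.71978628]))
[-15.62493039  42.98749507 -34.62652365] 57.367755073199916
(array([ -3.63489962, -17.35443792,   4.48427736]), array([-38.26316543,  68.31397977, -16.06737602]))
```

```bash

python3 -m creep '[{"dx":0,"dy":-1,"dz":2,"rx":-6,"ry":7.5,"rz":0},{"dx":-0.5,"dy":-2,"dz":4,"rx":-12,"ry":15,"rz":0},{"dx":-1,"dy":-4,"dz":7,"rx":-18,"ry":22.5,"rz":0},{"dx":-1.6,"dy":-6.4,"dz":9.5,"rx":-24,"ry":30,"rz":0},{"dx":-1.6,"dy":-6.4,"dz":9.5,"rx":-29.7,"ry":37.7,"rz":-0.7}]' 5; python3 log.py
python3 -m creep '[{"dx":0,"dy":0,"dz":0,"rx":0,"ry":0,"rz":0},{"dx":0,"dy":0,"dz":0,"rx":0,"ry":0,"rz":0},{"dx":-1,"dy":-5,"dz":-3,"rx":-2.5,"ry":7.5,"rz":-6},{"dx":-2,"dy":-10,"dz":-6,"rx":-5,"ry":14.5,"rz":-11.5},{"dx":-3,"dy":-15,"dz":-10,"rx":-7.8,"ry":21.5,"rz":-17.3}]'
python3 - <<'E'
from rot import *
print(rel(target_R(1.7,105),[.416,-.2705,.105]),sensors.get_obs()["joint_positions"])
E
```

```text
clock: 4.68
tcp_pos: [0.4531, -0.0429, 0.233]
orientation: [-0.314, 0.879, 0.138, 0.332]
wrist_force: [-1.1, -0.8, -1.2]
width: 0.0499
clock: 5.3
tcp_pos: [0.4219, -0.1921, 0.1298]
orientation: [-0.167, 0.97, 0.085, 0.156]
wrist_force: [-0.2, -0.9, 0.6]
width: 0.0502
(array([-0.58727952, -7.83590851, -2.4796032 ]), array([-12.92026985,  32.72053711, -16.376569  ])) [-0.27537333  0.06251929 -0.52538604 -0.40398533 -0.80888705 -0.69937121]
```

```bash

python3 -m creep '[{"dx":-0.2,"dy":-2,"dz":0,"rx":-3,"ry":8,"rz":-4},{"dx":-0.4,"dy":-4,"dz":0,"rx":-6,"ry":16,"rz":-8},{"dx":-0.6,"dy":-6,"dz":-1,"rx":-9,"ry":24,"rz":-12},{"dx":-0.6,"dy":-7.8,"dz":-1,"rx":-12.9,"ry":32.7,"rz":-16.4},{"dx":-0.6,"dy":-7.8,"dz":-1,"rx":-12.9,"ry":32.7,"rz":-16.4}]'
python3 -m creep '[{"dx":0,"dy":0,"dz":0,"rx":0,"ry":0,"rz":0},{"dx":0,"dy":0,"dz":0,"rx":0,"ry":0,"rz":0},{"dx":0,"dy":0,"dz":0,"rx":0,"ry":0,"rz":0},{"dx":0,"dy":0,"dz":0,"rx":0,"ry":0,"rz":0},{"dx":0,"dy":0,"dz":0,"rx":0,"ry":0,"rz":0}]'
python3 - <<'E'
from rot import *
print(rel(target_R(1.7,105),[.416,-.2705,.005]),sensors.get_obs()["joint_positions"])
E
```

```text
clock: 5.92
tcp_pos: [0.4161, -0.2686, 0.1177]
orientation: [-0.016, 0.991, 0.0, -0.133]
wrist_force: [-0.8, 0.8, 0.3]
width: 0.0502
clock: 6.55
tcp_pos: [0.4172, -0.268, 0.1213]
orientation: [-0.017, 0.992, -0.001, -0.129]
wrist_force: [-1.3, -0.4, 0.4]
width: 0.0498
(array([ -0.11713312,  -0.25477895, -11.63093533]), array([-0.17109268,  0.21629841, -0.25528569])) [-0.14007253  0.30819235 -0.38587987  0.0458461  -1.131789   -1.42103149]
```

```bash

python3 -m creep '[{"dx":-0.1,"dy":-0.25,"dz":-3,"rx":0,"ry":0,"rz":0},{"dx":-0.1,"dy":-0.25,"dz":-6,"rx":0,"ry":0,"rz":0},{"dx":-0.1,"dy":-0.25,"dz":-8.5,"rx":0,"ry":0,"rz":0},{"dx":-0.1,"dy":-0.25,"dz":-10.2,"rx":0,"ry":0,"rz":0},{"dx":-0.1,"dy":-0.25,"dz":-10.8,"rx":0,"ry":0,"rz":0}]'
python3 -m creep '[{"dx":0,"dy":0,"dz":-0.4,"rx":0,"ry":0,"rz":0},{"dx":0,"dy":0,"dz":-0.6,"rx":0,"ry":0,"rz":0},{"dx":0,"dy":0,"dz":-0.6,"rx":0,"ry":0,"rz":0},{"dx":0,"dy":0,"dz":-0.6,"rx":0,"ry":0,"rz":0},{"dx":0,"dy":0,"dz":-0.6,"rx":0,"ry":0,"rz":0}]'
python3 - <<'E'
from rot import *;import cv2
print(rel(target_R(1.7,105),[.416,-.2705,.005]),sensors.get_obs()["wrist_force"])
im=cams.grab_frame("scene");cv2.imwrite("pics/s4.png",cv2.resize(im[130:290,230:420],None,fx=4,fy=3.7,interpolation=cv2.INTER_CUBIC))
E
```

```text
clock: 7.18
tcp_pos: [0.4157, -0.2703, 0.0122]
orientation: [-0.017, 0.991, -0.001, -0.13]
wrist_force: [-0.1, 0.7, 0.1]
width: 0.0502
clock: 7.8
tcp_pos: [0.4163, -0.2705, 0.0072]
orientation: [-0.017, 0.992, -0.001, -0.129]
wrist_force: [-0.9, 0.7, 0.3]
width: 0.0497
(array([-0.03360464,  0.00464224, -0.22105145]), array([-0.16411908,  0.19950534, -0.24697031])) [-0.87037692  0.66024645  0.3271673 ]
```

View pics/s4.png

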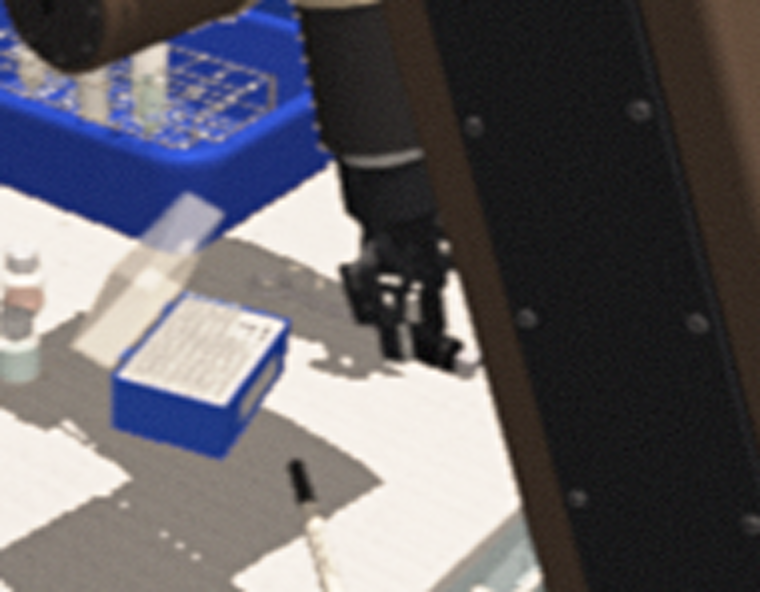

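```bash

python3 -m creep '[{"dx":0,"dy":0,"dz":-0.1,"rx":0,"ry":0,"rz":0},{"dx":0,"dy":0,"dz":-0.1,"rx":0,"ry":0,"rz":0},{"dx":0,"dy":0,"dz":-0.1,"rx":0,"ry":0,"rz":0},{"dx":0,"dy":0,"dz":-0.1,"rx":0,"ry":0,"rz":0},{"dx":0,"dy":0,"dz":-0.1,"rx":0,"ry":0,"rz":0}]' 1 60
python3 -m creep '[{"dx":0,"dy":0,"dz":0,"rx":0,"ry":0,"rz":0},{"dx":0,"dy":0,"dz":0,"rx":0,"ry":0,"rz":0},{"dx":0,"dy":0,"dz":1,"rx":0,"ry":0,"rz":0},{"dx":0,"dy":0,"dz":3,"rx":0,"ry":0,"rz":0},{"dx":0,"dy":0,"dz":6,"rx":0,"ry":0,"rz":0}]'
python3 -m creep '[{"dx":0,"dy":0,"dz":4,"rx":0,"ry":0,"rz":0},{"dx":0,"dy":0,"dz":8,"rx":0,"ry":0,"rz":0},{"dx":0,"dy":0,"dz":10,"rx":0,"ry":0,"rz":0},{"dx":0,"dy":0,"dz":10,"rx":0,"ry":0,"rz":0},{"dx":0,"dy":0,"dz":10,"rx":0,"ry":0,"rz":0}]'
python3 - <<'E'
from rot import *;import cv2
for n in("scene","top"): cv2.imwrite(f"pics/{n}5.png",cams.grab_frame(n))
o=sensors.get_obs();print(o["joint_positions"],o["tcp_pos"],o["orientation"])
np.savez("g5.npz",p=o["tcp_pos"],q=o["orientation"])
a=cv2.imread("pics/scene5.png");cv2.imwrite("pics/s5c.png",cv2.resize(a[80:240,250:450],None,fx=4,fy=3.7,interpolation=cv2.INTER_CUBIC))
a=cv2.imread("pics/top5.png");cv2.imwrite("pics/t5c.png",cv2.resize(a[130:280,230:400],None,fx=4,fy=4,interpolation=cv2.INTER_CUBIC))
E
```

```text
clock: 8.48
tcp_pos: [0.4164, -0.2705, 0.0061]
orientation: [-0.017, 0.992, -0.001, -0.129]
wrist_force: [0.3, 0.1, 3.6]
width: 0.0184
clock: 9.1
tcp_pos: [0.4152, -0.2702, 0.0662]
orientation: [-0.017, 0.991, -0.0, -0.13]
wrist_force: [0.8, -0.2, -1.2]
width: 0.0185
clock: 9.72
tcp_pos: [0.4155, -0.2702, 0.1653]
orientation: [-0.017, 0.991, -0.0, -0.13]
wrist_force: [-0.2, 0.3, -1.4]
width: 0.0188
[-0.14490296  0.2641295  -0.33406022  0.04507606 -1.23034824 -1.41215936] [ 0.41539973 -0.27027566  0.16492951] [-1.70006537e-02  9.91362409e-01 -4.43497736e-04 -1.30043663e-01]
```

View pics/s5c.png

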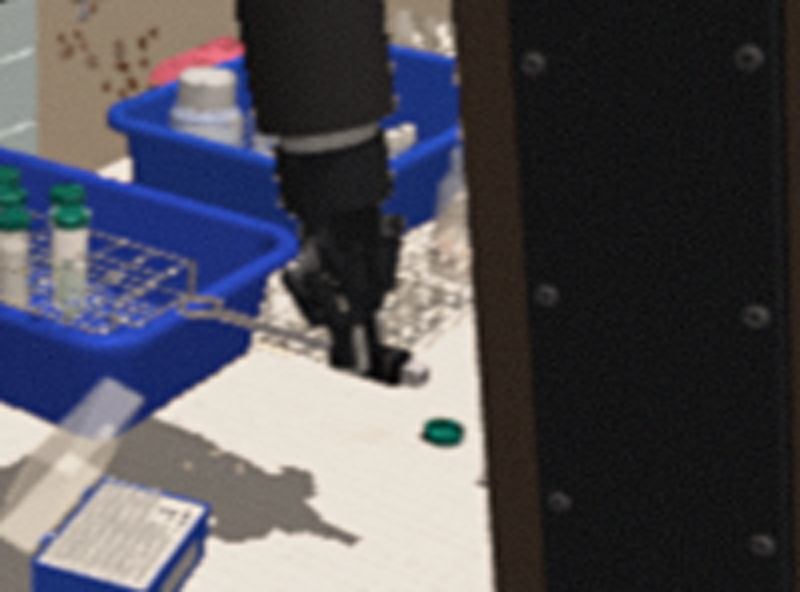

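View pics/t5c.png

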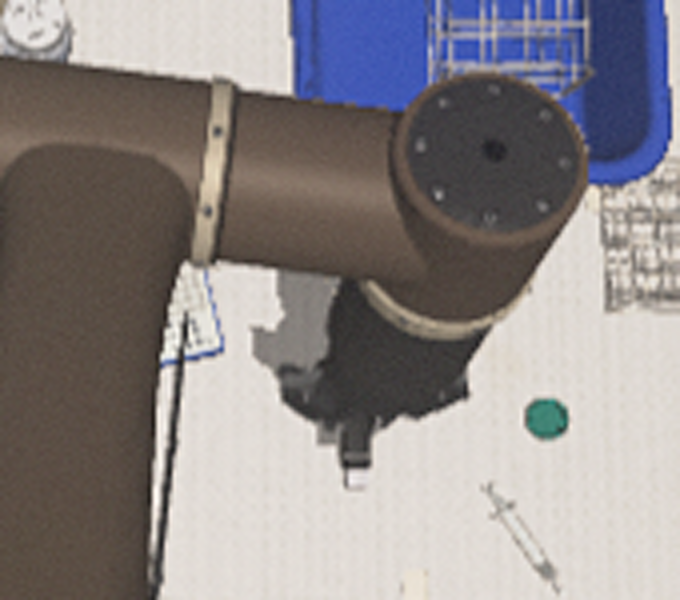

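```bash
cat >> rot.py <<'E'
def keyframe():
    Rg=R.from_quat([-0.017,0.992,-0.001,-0.129]).as_matrix();pg=np.array([.4164,-.2705,.0061])
    y=np.radians(1.7);kx=np.array([np.cos(y),np.sin(y),0]);kz=np.array([0,0,1.])
    Rk=np.c_[kx,np.cross(kz,kx),kz];pk=np.array([.411,-.2706,.013])
    return Rg.T@Rk, Rg.T@(pk-pg)   # key in tool
E
python3 - <<'E'
from rot import *
RK,PK=keyframe();print(np.round(RK,3),np.round(PK*1000,1))
g=np.load("g5.npz");Rt=R.from_quat(g["q"]).as_matrix()
for x in(.14,-.042):
    X=g["p"]+Rt@(PK+RK@[x,0,0]);print(np.round(X,4),proj("scene",X),proj("top",X))
E
```

```text
[[-0.967 -0.005  0.256]
 [-0.004  1.     0.002]
 [-0.256  0.001 -0.967]] [ 7.   0.1 -5.3]
[ 0.55   -0.2662  0.1715] [[299.79953817 162.65405285]] [[316.20327138 189.51017033]]
[ 0.368  -0.2716  0.1719] [[356.12439876 181.7360255 ]] [[318.70878003 251.59281825]]
```

```bash
cat > plan.py <<'E'
from chk import *
RK,PK=keyframe()
HY=-.0296
def pose(ex,ez,a,hy=None,dpsi=0):
    hy=HY if hy is None else hy
    ps=np.radians(LPSI+dpsi);a=np.radians(a);c,s=np.cos(ps),np.sin(ps)
    kx=np.array([np.cos(a)*c,np.cos(a)*s,np.sin(a)]);kz=np.array([-np.sin(a)*c,-np.sin(a)*s,np.cos(a)])
    Rw=np.c_[kx,np.cross(kz,kx),kz];Rt=Rw@RK.T
    return loc2w([ex/1000,hy,ez/1000])-Rt@(PK+RK@[.14,0,0]),Rt
def state():
    o=sensors.get_obs();Rt=R.from_quat(o["orientation"]).as_matrix();p=np.array(o["tcp_pos"])
    e=w2loc(p+Rt@(PK+RK@[.14,0,0]));kx=Rt@RK[:,0];ky=Rt@RK[:,1]
    print("ring loc mm",np.round(e*1000,1),"a",round(np.degrees(np.arcsin(kx[2])),1),"yaw err of key-y",round(np.degrees(np.arctan2(-ky[0],ky[1]))-LPSI,2),"roll",round(np.degrees(np.arcsin(ky[2])),2),"F",np.round(o["wrist_force"],1),"T",np.round(o["wrist_torque"],2),"t",o["clock"],"w",round(o["width"],4))
def go(ex,ez,a,**k):
    p,Rt=pose(ex,ez,a,**k);d,r=rel(Rt,p);print((ex,ez,a),"d",np.round(d,2),"r",np.round(r,1),round(np.linalg.norm(r),1))
E
python3 - <<'E'
from plan import *
q=q0
for w in [(-130,145,40),(-100,167,40),(2.5,253,40),(3,219,40),(8,217.5,60),(14,216,80),(16,214,87),(16,209.5,87),(16,209.5,92)]:
    p,Rt=pose(*w);s=ik(p,Rt,P,q)
    c=[w2loc(p+Rt@[i*.042,0,-.073-b])*1000 for i in(1,-1) for b in(0,.07)];cam=w2loc(p+Rt@[.077,0,-.143])*1000
    if s:
        q=s[0];pts=fk(q,P,full=True)[2];print(w,"p",round(np.degrees(np.arcsin(-Rt[2,2]))),np.round(q,2),"p2",np.round(pts[2],2),"p3",np.round(pts[3],2),"body",[(int(x[0]),int(x[2])) for x in c],"cam",np.round(cam))
    else: print(w,"none")
state();go(-130,145,40)
E
```

```text
(-130, 145, 40) p 65 [ 0.1   0.14 -0.66 -0.56 -0.45 -0.53] p2 [0.4  0.04 0.46] p3 [ 0.35 -0.13  0.39] body [(-297, 101), (-327, 164), (-221, 137), (-251, 200)] cam [-359.  -30.  150.]
(-100, 167, 40) p 65 [ 0.16  0.12 -0.64 -0.48 -0.47 -0.67] p2 [0.4  0.07 0.48] p3 [ 0.37 -0.11  0.41] body [(-267, 123), (-297, 186), (-191, 159), (-221, 222)] cam [-329.  -30.  172.]
(2.5, 253, 40) p 65 [ 0.31  0.09 -0.49 -0.27 -0.59 -1.02] p2 [0.42 0.14 0.54] p3 [ 0.45 -0.05  0.5 ] body [(-165, 209), (-195, 272), (-89, 245), (-119, 308)] cam [-227.  -30.  258.]
(3, 219, 40) p 65 [ 0.31  0.14 -0.52 -0.31 -0.52 -0.97] p2 [0.43 0.14 0.51] p3 [ 0.45 -0.05  0.47] body [(-164, 175), (-194, 238), (-88, 211), (-118, 274)] cam [-226.  -30.  224.]
(8, 217.5, 60) p 45 [-0.01  0.24 -0.42 -1.12 -0.52  0.02] p2 [ 0.51 -0.01  0.5 ] p3 [ 0.4  -0.09  0.36] body [(-134, 119), (-184, 168), (-75, 178), (-125, 228)] cam [-209.  -30.  144.]
(14, 216, 80) p 25 [-0.35  0.5  -0.47 -1.76 -0.91  0.92] p2 [ 0.52 -0.19  0.35] p3 [ 0.38 -0.1   0.24] body [(-86, 74), (-150, 104), (-51, 151), (-114, 180)] cam [-165.  -30.   72.]
(16, 214, 87) p 18 [-0.4   0.62 -0.49 -1.88 -1.07  1.11] p2 [ 0.51 -0.22  0.28] p3 [ 0.38 -0.1   0.19] body [(-66, 61), (-133, 82), (-40, 141), (-107, 162)] cam [-144.  -30.   50.]
(16, 209.5, 87) p 18 [-0.41  0.63 -0.49 -1.89 -1.08  1.12] p2 [ 0.51 -0.22  0.27] p3 [ 0.38 -0.1   0.19] body [(-66, 57), (-133, 78), (-40, 137), (-107, 158)] cam [-144.  -30.   45.]
(16, 209.5, 92) p 13 [-0.43  0.71 -0.49 -1.94 -1.19  1.22] p2 [ 0.51 -0.23  0.22] p3 [ 0.39 -0.1   0.16] body [(-52, 50), (-121, 65), (-34, 132), (-102, 147)] cam [-129.  -30.   32.]
ring loc mm [-311.6 -263.   171.5] a -0.1 yaw err of key-y -36.56 roll 0.06 F [-0.6  0.  -2. ] T [ 0.03 -0.95 -0.03] t 9.825 w 0.0188
(-130, 145, 40) d [  5.52  23.86 -11.17] r [ 13.9 -38.4  35. ] 53.8
```

```bash
python3 - <<'E'
from rot import *
T=np.array(P["top"]["cam_to_world"]);K=np.array(P["top"]["intrinsics"])
for n,u,v,z in [("pcrTL",243,195,.04),("pcrTR",281,190,.04),("pcrBL",249,224,.04),("pcrBR",286,217,.04),("lidTL",243,188,.08),("vial",247,172,.04),("vial2",268,154,.04),("bottle",238,138,.06),("pen",258,240,0.01)]:
    d=T[:3,:3]@np.linalg.solve(K,[u,v,1]);X=T[:3,3]+d*(z-T[2,3])/d[2];print(n,np.round(X,3),np.round(w2loc(X)*1000))
E
```

```text
pcrTL [ 0.549 -0.048  0.04 ] [-178.  -91.   40.]
pcrTR [ 0.568 -0.173  0.04 ] [-240. -201.   40.]
pcrBL [ 0.454 -0.07   0.04 ] [-265.  -49.   40.]
pcrBR [ 0.479 -0.189  0.04 ] [-320. -159.   40.]
lidTL [ 0.565 -0.048  0.08 ] [-164. -101.   80.]
vial [ 0.626 -0.06   0.04 ] [-124. -148.   40.]
vial2 [ 0.688 -0.129  0.04 ] [-118. -241.   40.]
bottle [ 0.735 -0.028  0.06 ] [ -19. -191.   60.]
pen [ 0.405 -0.1    0.01 ] [-323.  -43.   10.]
```

```bash
python3 - <<'E'
from plan import *
go(-115,215,40)
E
```

```text
(-115, 215, 40) d [ 6.7  24.79 -4.17] r [ 13.9 -38.4  35. ] 53.8
```

```bash

python3 -m creep '[{"dx":0,"dy":2,"dz":1,"rx":1,"ry":-3,"rz":2.5},{"dx":1,"dy":4,"dz":2,"rx":2.5,"ry":-7,"rz":6},{"dx":2,"dy":7,"dz":3,"rx":4,"ry":-11,"rz":10},{"dx":3,"dy":10,"dz":3,"rx":5.5,"ry":-15,"rz":14},{"dx":4,"dy":13,"dz":3,"rx":7,"ry":-19.5,"rz":18}]'
python3 -m creep '[{"dx":0.5,"dy":3,"dz":-1,"rx":1.5,"ry":-4,"rz":3.5},{"dx":1,"dy":6,"dz":-2,"rx":3,"ry":-8,"rz":7},{"dx":1.6,"dy":8.5,"dz":-4,"rx":4.5,"ry":-12.5,"rz":11},{"dx":2.2,"dy":10.5,"dz":-6,"rx":6,"ry":-17,"rz":15},{"dx":2.7,"dy":11.8,"dz":-7.2,"rx":7,"ry":-19,"rz":17}]'
python3 -m creep '[{"dx":0,"dy":0,"dz":0,"rx":0,"ry":0,"rz":0},{"dx":0,"dy":0,"dz":0,"rx":0,"ry":0,"rz":0},{"dx":0,"dy":0,"dz":0,"rx":0,"ry":0,"rz":0},{"dx":0,"dy":0,"dz":0,"rx":0,"ry":0,"rz":0},{"dx":0,"dy":0,"dz":0,"rx":0,"ry":0,"rz":0}]'
python3 - <<'E'
from plan import *
import cv2
state();go(-80,184,40);print(q0)
for n in("scene","top"): cv2.imwrite(f"pics/{n}6.png",cams.grab_frame(n))
a=cv2.imread("pics/scene6.png");cv2.imwrite("pics/s6c.png",cv2.resize(a[110:300,120:320],None,fx=3.8,fy=3.1,interpolation=cv2.INTER_CUBIC))
E
```

```text
clock: 10.45
tcp_pos: [0.4561, -0.1395, 0.1952]
orientation: [-0.18, 0.982, 0.037, 0.043]
wrist_force: [0.0, -0.0, -1.6]
width: 0.0185
clock: 11.08
tcp_pos: [0.4814, -0.0219, 0.122]
orientation: [-0.322, 0.921, 0.072, 0.208]
wrist_force: [0.4, 0.3, -1.9]
width: 0.0186
clock: 11.7
tcp_pos: [0.4832, -0.0226, 0.1242]
orientation: [-0.322, 0.921, 0.072, 0.209]
wrist_force: [-0.1, -0.4, -0.7]
width: 0.0189
ring loc mm [-115.   -30.3  216.6] a 40.3 yaw err of key-y -0.06 roll -0.08 F [-0.1 -0.4 -0.7] T [-0.99  1.24 -0.06] t 11.7 w 0.0189
(-80, 184, 40) d [ 2.66  2.19 -3.2 ] r [-0.1  0.3  0.1] 0.3
[ 0.15762854  0.01416993 -0.63245935 -0.40203227 -0.5662476  -0.75440142]
```

View pics/s6c.png

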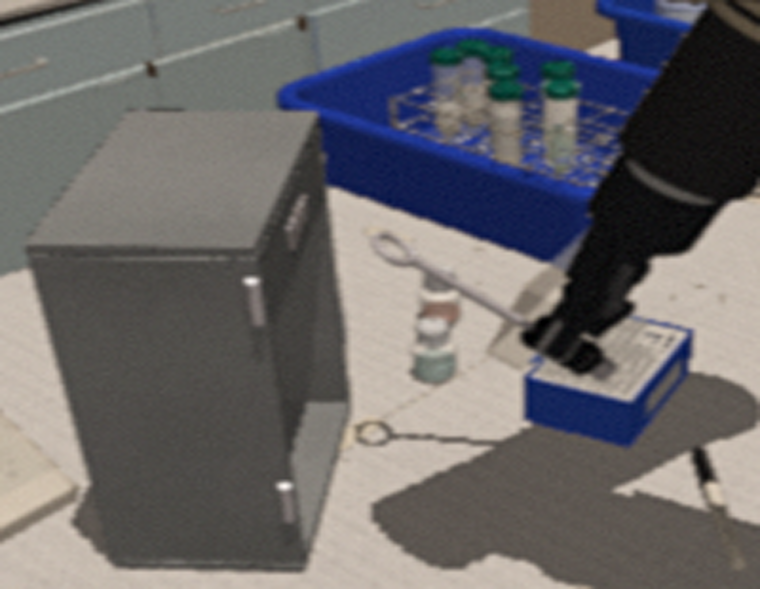

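View pics/top6.png

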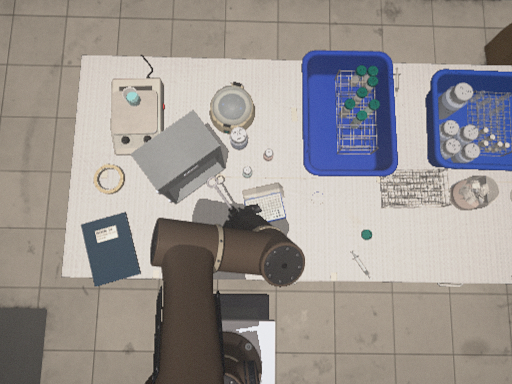

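```bash
python3 -m creep '[{"dx":0.5,"dy":0.4,"dz":-0.6,"rx":0,"ry":0.3,"rz":0},{"dx":1,"dy":0.9,"dz":-1.3,"rx":0,"ry":0.3,"rz":0},{"dx":1.6,"dy":1.3,"dz":-2,"rx":0,"ry":0.3,"rz":0},{"dx":2.2,"dy":1.8,"dz":-2.7,"rx":0,"ry":0.3,"rz":0},{"dx":2.65,"dy":2.2,"dz":-3.2,"rx":0,"ry":0.3,"rz":0}]'
python3 - <<'E'
from plan import *
from h import P as PP
o=sensors.get_obs()
import cv2
im=cams.grab_frame("scene");im2=cams.grab_frame("top")
Rt=R.from_quat(o["orientation"]).as_matrix();X=np.array(o["tcp_pos"])+Rt@(PK+RK@[.14,0,0])
print(proj("scene",X),proj("top",X))
state();go(2.5,253,40)
cv2.imwrite("pics/s7c.png",cv2.resize(im[160:240,170:270],None,fx=7.5,fy=7.5,interpolation=cv2.INTER_CUBIC))
cv2.imwrite("pics/t7c.png",cv2.resize(im2[140:220,180:280],None,fx=7.5,fy=7.5,interpolation=cv2.INTER_CUBIC))
E
```

```text
clock: 12.42
tcp_pos: [0.5099, 0.0012, 0.092]
orientation: [-0.322, 0.921, 0.074, 0.206]
wrist_force: [-11.4, 15.7, 18.8]
width: 0.0186
[[209.628753   201.62486916]] [[205.42595164 174.19717304]]
ring loc mm [-78.8 -28.  183.3] a 40.1 yaw err of key-y 0.03 roll 0.27 F [-5.2 11.9  4.2] T [2.56 1.96 1.63] t 12.525 w 0.0189
(2.5, 253, 40) d [6.5  4.87 6.98] r [-0.3 -0.1 -0. ] 0.3
```

View pics/s7c.png

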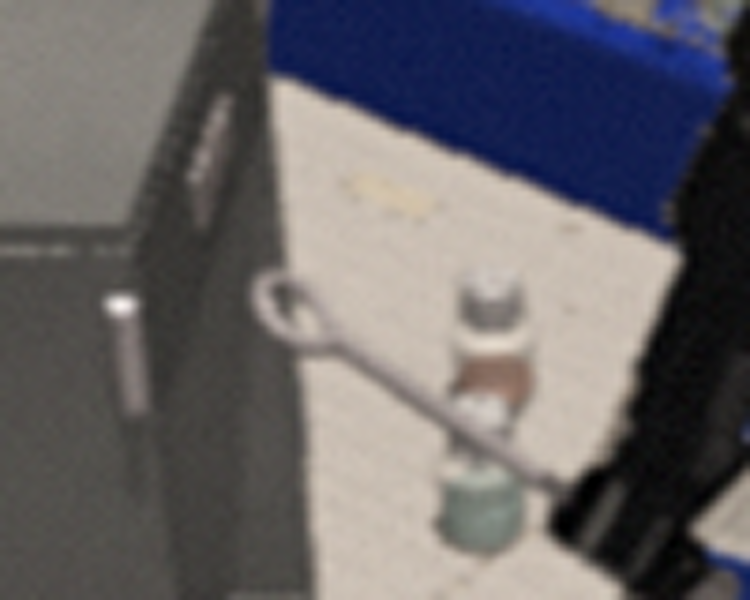

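View pics/t7c.png

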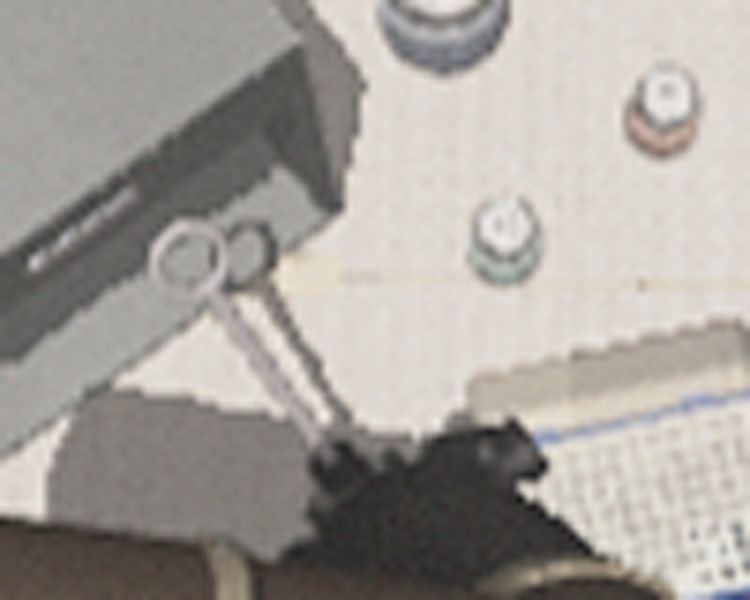

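```bash
python3 -m creep '[{"dx":-0.8,"dy":0.4,"dz":0.5,"rx":0,"ry":0,"rz":0},{"dx":-1.8,"dy":0.8,"dz":1,"rx":0,"ry":0,"rz":0},{"dx":-2.8,"dy":1.5,"dz":2,"rx":0,"ry":0,"rz":0},{"dx":-4,"dy":2.3,"dz":3,"rx":0,"ry":0,"rz":0},{"dx":-4.6,"dy":2.6,"dz":3,"rx":0,"ry":0,"rz":0}]'
python3 - <<'E'
from plan import *
import cv2
state();go(-80,184,40,hy=.025)
im2=cams.grab_frame("top")
cv2.imwrite("pics/t8c.png",cv2.resize(im2[130:250,160:320],None,fx=5,fy=5,interpolation=cv2.INTER_CUBIC))
im=cams.grab_frame("scene");cv2.imwrite("pics/s8.png",im)
E
```

```text
clock: 13.15
tcp_pos: [0.4631, 0.0259, 0.1228]
orientation: [-0.322, 0.921, 0.073, 0.207]
wrist_force: [0.1, 0.7, -1.1]
width: 0.0185
ring loc mm [-100.6   20.1  214.9] a 40.2 yaw err of key-y 0.0 roll 0.07 F [ 0.1  0.7 -1.1] T [-1.    1.24 -0.04] t 13.15 w 0.0185
(-80, 184, 40) d [ 1.3   1.63 -3.06] r [-0.2  0.1 -0. ] 0.2
```

View pics/t8c.png

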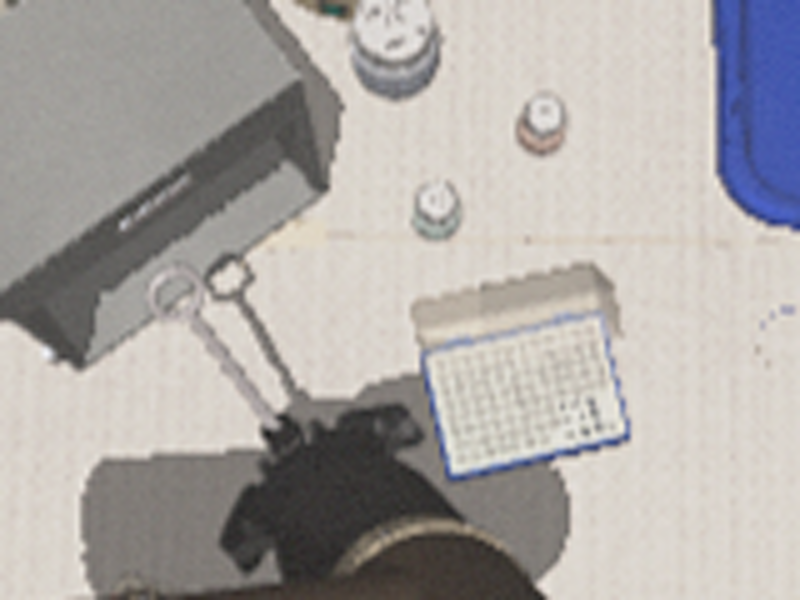

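View pics/s8.png

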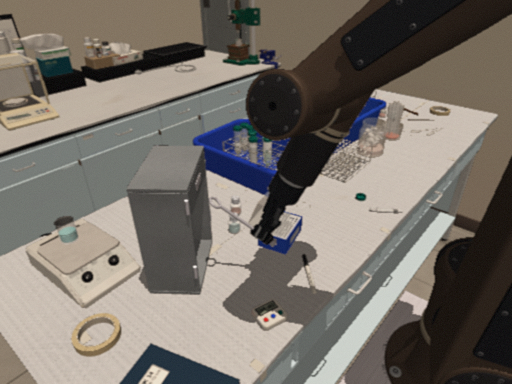

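```bash
python3 - <<'E'
import cv2
a=cv2.imread("pics/scene0.png");cv2.imwrite("pics/s0l.png",cv2.resize(a[170:260,230:320],None,fx=6.5,fy=6.5,interpolation=cv2.INTER_CUBIC))
a=cv2.imread("pics/top0.png");cv2.imwrite("pics/t0l.png",cv2.resize(a[170:240,225:305],None,fx=8,fy=8,interpolation=cv2.INTER_CUBIC))
E
```

```text
(no output)
```

View pics/s0l.png

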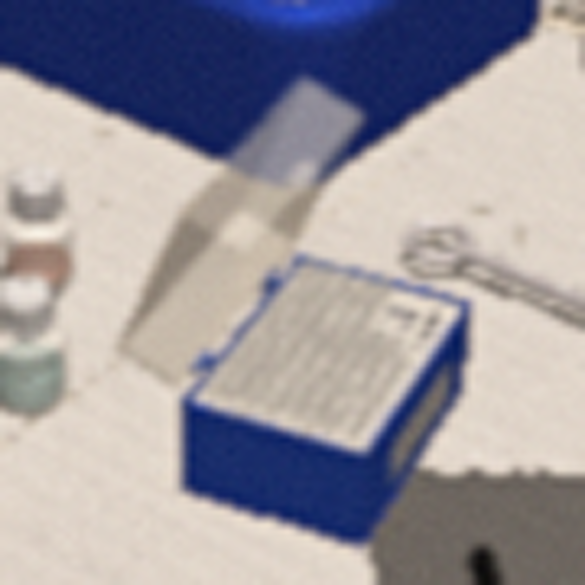

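View pics/t0l.png

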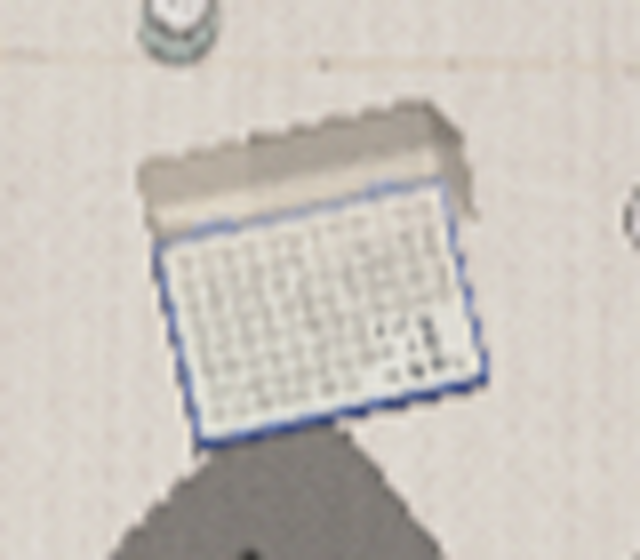

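```bash
python3 - <<'E'
from rot import *
for n,t,s in [("TLtop",(242.8,191),(258.2,203)),("TLlow?",(242.8,191),(249,224)),("TRtop",(278.8,182.5),(276.9,181.5)),("boxBL",(250,225.5),(258,231.5)),("box front-left",(250,225.5),(286.5,240))]:
    r=least_squares(lambda X:np.r_[(proj("top",X)-t).ravel(),(proj("scene",X)-s).ravel()],[.5,-.1,.05]);print(n,np.round(r.x,3),np.round(w2loc(r.x)*1000),np.round(r.fun,1))
E
```

```text
TLtop [ 0.539 -0.054  0.143] [-189.  -89.  143.] [ 1.7  2.4 -2.5 -0.3]
TLlow? [ 0.558 -0.047  0.067] [-169.  -96.   67.] [-0.1 -0.2  0.2  0. ]
TRtop [ 0.565 -0.162  0.15 ] [-236. -190.  150.] [ 1.8  2.7 -3.  -0.4]
boxBL [ 0.485 -0.047  0.073] [-227.  -50.   73.] [ -8.  -12.   11.9   1.4]
box front-left [ 0.449 -0.073  0.052] [-271.  -48.   52.] [ 0.  0. -0. -0.]
```

```bash
python3 - <<'E'
from plan import *
D=-6
go(-82,182,40,hy=.025,dpsi=D)
q=q0
for w in [(-82,182,40,.025),(2.5,253,40,.025),(2.5,253,40,HY),(3,219,40,HY),(8,217.5,60,HY),(14,216,80,HY),(16,214,87,HY)]:
    p,Rt=pose(*w[:3],hy=w[3],dpsi=D);s=ik(p,Rt,P,q)
    q=s[0];pts=fk(q,P,full=True)[2];print(w,np.round(q,2),[np.round(w2loc(x)*1000).tolist() for x in pts[2:]])
E
```

```text
(-82, 182, 40) d [ 0.57  2.36 -3.18] r [-0.2  0.  -6. ] 6.0
(-82, 182, 40, 0.025) [ 0.5   0.   -0.88 -0.12 -0.25 -1.39] [[-288.0, 236.0, 443.0], [-338.0, 51.0, 428.0], [-180.0, 35.0, 90.0]]
(2.5, 253, 40, 0.025) [ 0.54  0.   -0.7  -0.03 -0.43 -1.52] [[-226.0, 241.0, 503.0], [-254.0, 51.0, 499.0], [-96.0, 35.0, 161.0]]
(2.5, 253, 40, -0.0296) [ 0.39  0.06 -0.58 -0.16 -0.5  -1.27] [[-185.0, 174.0, 523.0], [-254.0, -3.0, 499.0], [-96.0, -19.0, 161.0]]
(3, 219, 40, -0.0296) [ 0.39  0.11 -0.61 -0.18 -0.42 -1.24] [[-179.0, 172.0, 491.0], [-253.0, -3.0, 465.0], [-95.0, -19.0, 127.0]]
(8, 217.5, 60, -0.0296) [ 0.06  0.21 -0.47 -1.14 -0.39 -0.08] [[-181.0, 7.0, 496.0], [-316.0, 4.0, 361.0], [-53.0, -23.0, 97.0]]
(14, 216, 80, -0.0296) [-0.37  0.49 -0.55 -1.9  -0.88  1.02] [[-314.0, -159.0, 331.0], [-340.0, 7.0, 239.0], [-2.0, -28.0, 82.0]]
(16, 214, 87, -0.0296) [-0.42  0.62 -0.57 -2.02 -1.07  1.22] [[-336.0, -174.0, 257.0], [-338.0, 7.0, 193.0], [16.0, -30.0, 79.0]]
```

```bash
python3 -m creep '[{"dx":0,"dy":0.4,"dz":-0.2,"rx":0,"ry":0,"rz":-1},{"dx":0.1,"dy":0.8,"dz":-0.8,"rx":0,"ry":0,"rz":-3},{"dx":0.3,"dy":1.4,"dz":-1.6,"rx":0,"ry":0,"rz":-5},{"dx":0.5,"dy":2,"dz":-2.6,"rx":0,"ry":0,"rz":-6},{"dx":0.6,"dy":2.4,"dz":-3.2,"rx":0,"ry":0,"rz":-6}]'
python3 -m creep '[{"dx":0,"dy":0,"dz":0,"rx":0,"ry":0,"rz":0},{"dx":0,"dy":0,"dz":0,"rx":0,"ry":0,"rz":0},{"dx":0,"dy":0,"dz":0,"rx":0,"ry":0,"rz":0},{"dx":0,"dy":0,"dz":0,"rx":0,"ry":0,"rz":0},{"dx":0,"dy":0,"dz":0,"rx":0,"ry":0,"rz":0}]'
python3 - <<'E'
from plan import *
state();go(-40,217,40,hy=.025,dpsi=-6);go(2.5,253,40,hy=.025,dpsi=-6)
E
```

```text
clock: 13.88
tcp_pos: [0.4694, 0.0495, 0.089]
orientation: [-0.273, 0.937, 0.062, 0.209]
wrist_force: [-0.5, -0.4, -1.5]
width: 0.0184
clock: 14.5
tcp_pos: [0.4698, 0.0495, 0.0902]
orientation: [-0.273, 0.937, 0.062, 0.21]
wrist_force: [-0.0, 0.5, -0.6]
width: 0.0182
ring loc mm [-81.1  24.  182.2] a 40.1 yaw err of key-y -6.06 roll 0.12 F [-0.   0.5 -0.6] T [-0.85  1.29 -0.03] t 14.5 w 0.0182
(-40, 217, 40) d [3.17 2.59 3.5 ] r [-0.2  0.   0.1] 0.2
(2.5, 253, 40) d [6.51 5.22 7.1 ] r [-0.2  0.   0.1] 0.2
```

```bash
python3 -m creep '[{"dx":0.6,"dy":0.5,"dz":0.7,"rx":0,"ry":0,"rz":0},{"dx":1.2,"dy":1,"dz":1.4,"rx":0,"ry":0,"rz":0},{"dx":1.9,"dy":1.6,"dz":2.1,"rx":0,"ry":0,"rz":0},{"dx":2.6,"dy":2.1,"dz":2.8,"rx":0,"ry":0,"rz":0},{"dx":3.2,"dy":2.6,"dz":3.5,"rx":0,"ry":0,"rz":0}]'
python3 - <<'E'
from plan import *
state();go(2.5,253,40,hy=.025,dpsi=-6)
E
```

```text
clock: 15.12
tcp_pos: [0.5022, 0.076, 0.1255]
orientation: [-0.273, 0.937, 0.062, 0.21]
wrist_force: [0.4, -0.3, -0.5]
width: 0.0186
ring loc mm [-39.2  24.8 217.5] a 40.1 yaw err of key-y -6.04 roll 0.12 F [ 0.4 -0.3 -0.5] T [-0.8   1.31  0.04] t 15.125 w 0.0186
(2.5, 253, 40) d [3.26 2.57 3.57] r [-0.2  0.   0. ] 0.2
```

```bash
python3 -m creep '[{"dx":0.6,"dy":0.5,"dz":0.7,"rx":0,"ry":0,"rz":0},{"dx":1.2,"dy":1,"dz":1.4,"rx":0,"ry":0,"rz":0},{"dx":1.9,"dy":1.5,"dz":2.1,"rx":0,"ry":0,"rz":0},{"dx":2.6,"dy":2.1,"dz":2.8,"rx":0,"ry":0,"rz":0},{"dx":3.2,"dy":2.5,"dz":3.5,"rx":0,"ry":0,"rz":0}]'
python3 - <<'E'
from plan import *
state();go(2.5,253,40,dpsi=-6)
E
```

```text
clock: 15.75
tcp_pos: [0.5342, 0.1009, 0.1604]
orientation: [-0.273, 0.937, 0.062, 0.21]
wrist_force: [-0.2, 0.2, -1.2]
width: 0.0187
ring loc mm [  1.3  24.6 252.3] a 40.1 yaw err of key-y -6.04 roll 0.12 F [-0.2  0.2 -1.2] T [-0.82  1.31  0.01] t 15.75 w 0.0187
(2.5, 253, 40) d [ 3.45 -4.21  0.08] r [-0.1  0.   0. ] 0.2
```

```bash
python3 -m creep '[{"dx":0.7,"dy":-0.8,"dz":0,"rx":0,"ry":0,"rz":0},{"dx":1.4,"dy":-1.7,"dz":0,"rx":0,"ry":0,"rz":0},{"dx":2.1,"dy":-2.5,"dz":0,"rx":0,"ry":0,"rz":0},{"dx":2.8,"dy":-3.4,"dz":0,"rx":0,"ry":0,"rz":0},{"dx":3.45,"dy":-4.2,"dz":0,"rx":0,"ry":0,"rz":0}]'
python3 -m creep '[{"dx":0,"dy":0,"dz":0,"rx":0,"ry":0,"rz":0},{"dx":0,"dy":0,"dz":0,"rx":0,"ry":0,"rz":0},{"dx":0,"dy":0,"dz":0,"rx":0,"ry":0,"rz":0},{"dx":0,"dy":0,"dz":0,"rx":0,"ry":0,"rz":0},{"dx":0,"dy":0,"dz":0,"rx":0,"ry":0,"rz":0}]'
python3 - <<'E'
from plan import *
import cv2
state();go(3,219,40,dpsi=-6)
cv2.imwrite("pics/w9.png",cams.grab_frame("wrist"))
for n in("scene","top"):cv2.imwrite(f"pics/{n}9.png",cams.grab_frame(n))
E
```

```text
clock: 16.38
tcp_pos: [0.5687, 0.0583, 0.1601]
orientation: [-0.273, 0.937, 0.062, 0.21]
wrist_force: [0.9, -0.1, -0.3]
width: 0.0186
clock: 17.0
tcp_pos: [0.5681, 0.0587, 0.16]
orientation: [-0.273, 0.937, 0.062, 0.21]
wrist_force: [0.7, -0.6, -1.5]
width: 0.0187
ring loc mm [  1.8 -29.6 252. ] a 40.1 yaw err of key-y -6.03 roll 0.12 F [ 0.7 -0.6 -1.5] T [-0.78  1.31 -0.  ] t 17.0 w 0.0187
(3, 219, 40) d [ 0.1   0.04 -3.28] r [-0.1  0.   0. ] 0.2
```

View pics/w9.png

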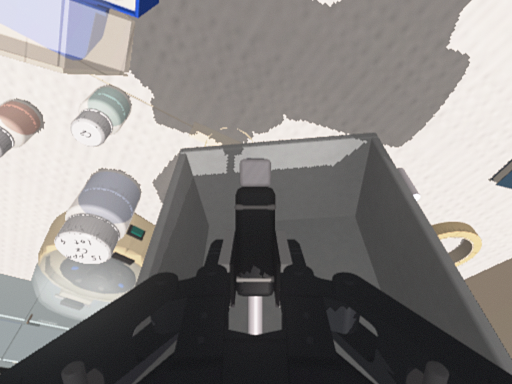

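View pics/top9.png

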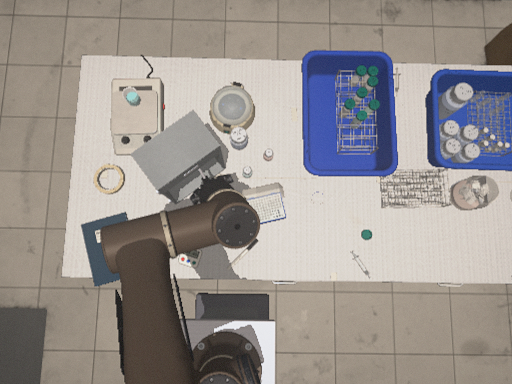

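```bash
python3 -m creep '[{"dx":0.1,"dy":0.05,"dz":-0.2,"rx":0,"ry":0,"rz":0},{"dx":0.1,"dy":0.05,"dz":-0.5,"rx":0,"ry":0,"rz":0},{"dx":0.1,"dy":0.05,"dz":-0.8,"rx":0,"ry":0,"rz":0},{"dx":0.1,"dy":0.05,"dz":-1.1,"rx":0,"ry":0,"rz":0},{"dx":0.1,"dy":0.05,"dz":-1.4,"rx":0,"ry":0,"rz":0}]'
python3 - <<'E'
from plan import *
state()
E
```

```text
clock: 17.77
tcp_pos: [0.5691, 0.059, 0.1457]
orientation: [-0.273, 0.937, 0.062, 0.21]
wrist_force: [0.1, 0.3, -0.5]
width: 0.0183
ring loc mm [  2.8 -30.  237.6] a 40.1 yaw err of key-y -6.05 roll 0.12 F [ 0.1  0.3 -0.5] T [-0.87  1.33 -0.01] t 17.775 w 0.0183
```

```bash
python3 -m creep '[{"dx":0,"dy":0,"dz":-0.2,"rx":0,"ry":0,"rz":0},{"dx":0,"dy":0,"dz":-0.4,"rx":0,"ry":0,"rz":0},{"dx":0,"dy":0,"dz":-0.6,"rx":0,"ry":0,"rz":0},{"dx":0,"dy":0,"dz":-0.8,"rx":0,"ry":0,"rz":0},{"dx":0,"dy":0,"dz":-1,"rx":0,"ry":0,"rz":0}]'
python3 - <<'E'
from plan import *
state()
E
```

```text
clock: 18.4
tcp_pos: [0.5692, 0.059, 0.1359]
orientation: [-0.273, 0.937, 0.062, 0.21]
wrist_force: [-0.1, -0.2, -1.6]
width: 0.0185
ring loc mm [  2.9 -30.  227.8] a 40.1 yaw err of key-y -6.05 roll 0.12 F [-0.1 -0.2 -1.6] T [-0.86  1.29 -0.04] t 18.4 w 0.0185
```

```bash
python3 -m creep '[{"dx":0,"dy":0,"dz":-0.2,"rx":0,"ry":0,"rz":0},{"dx":0,"dy":0,"dz":-0.4,"rx":0,"ry":0,"rz":0},{"dx":0,"dy":0,"dz":-0.6,"rx":0,"ry":0,"rz":0},{"dx":0,"dy":0,"dz":-0.8,"rx":0,"ry":0,"rz":0},{"dx":0,"dy":0,"dz":-0.8,"rx":0,"ry":0,"rz":0}]'
python3 - <<'E'
from plan import *
state()
go(5,219,50,dpsi=-6)
E
```

```text
clock: 19.02
tcp_pos: [0.5691, 0.059, 0.1278]
orientation: [-0.273, 0.937, 0.062, 0.21]
wrist_force: [0.5, 0.1, -0.0]
width: 0.0185
ring loc mm [  2.8 -30.  219.7] a 40.1 yaw err of key-y -6.05 roll 0.13 F [ 0.5  0.1 -0. ] T [-0.86  1.31 -0.03] t 19.025 w 0.0185
(5, 219, 50) d [ 1.63  1.07 -1.63] r [ 5.2 -8.5  0. ] 9.9
```

```bash
python3 -m creep '[{"dx":0.3,"dy":0.2,"dz":-0.35,"rx":1,"ry":-1.7,"rz":0},{"dx":0.65,"dy":0.4,"dz":-0.7,"rx":2.1,"ry":-3.4,"rz":0},{"dx":0.95,"dy":0.65,"dz":-1,"rx":3.1,"ry":-5.1,"rz":0},{"dx":1.3,"dy":0.85,"dz":-1.3,"rx":4.2,"ry":-6.8,"rz":0},{"dx":1.63,"dy":1.07,"dz":-1.63,"rx":5.2,"ry":-8.5,"rz":0}]'
python3 - <<'E'
from plan import *
state()
go(8,218,60,dpsi=-6)
E
```

```text
clock: 19.65
tcp_pos: [0.5856, 0.0699, 0.1117]
orientation: [-0.267, 0.915, 0.084, 0.291]
wrist_force: [-0.7, 0.6, -1.4]
width: 0.0186
ring loc mm [  5.1 -29.5 219.4] a 50.1 yaw err of key-y -6.02 roll -0.03 F [-0.7  0.6 -1.4] T [-1.23  1.82 -0.02] t 19.65 w 0.0186
(8, 218, 60) d [ 1.9   1.22 -1.37] r [ 5.3 -8.3  0. ] 9.9
```

```bash
python3 -m creep '[{"dx":0.35,"dy":0.2,"dz":-0.3,"rx":1,"ry":-1.6,"rz":0},{"dx":0.75,"dy":0.5,"dz":-0.55,"rx":2.1,"ry":-3.3,"rz":0},{"dx":1.1,"dy":0.7,"dz":-0.8,"rx":3.2,"ry":-5,"rz":0},{"dx":1.5,"dy":1,"dz":-1.1,"rx":4.2,"ry":-6.7,"rz":0},{"dx":1.9,"dy":1.22,"dz":-1.37,"rx":5.3,"ry":-8.3,"rz":0}]'
python3 - <<'E'
from plan import *
state()
go(11.5,217,70,dpsi=-6)
E
```

```text
clock: 20.27
tcp_pos: [0.6049, 0.0821, 0.0982]
orientation: [-0.259, 0.886, 0.106, 0.369]
wrist_force: [-0.7, -0.7, -1.6]
width: 0.0186
ring loc mm [  8.3 -29.9 218.2] a 60.0 yaw err of key-y -6.02 roll 0.01 F [-0.7 -0.7 -1.6] T [-1.41  2.42 -0.  ] t 20.275 w 0.0186
(11.5, 217, 70) d [ 2.08  1.39 -1.  ] r [ 5.3 -8.5  0. ] 10.0
```

```bash
python3 -m creep '[{"dx":0.4,"dy":0.3,"dz":-0.2,"rx":1,"ry":-1.7,"rz":0},{"dx":0.8,"dy":0.55,"dz":-0.45,"rx":2.1,"ry":-3.4,"rz":0},{"dx":1.25,"dy":0.85,"dz":-0.65,"rx":3.2,"ry":-5.1,"rz":0},{"dx":1.65,"dy":1.1,"dz":-0.85,"rx":4.2,"ry":-6.8,"rz":0},{"dx":2.08,"dy":1.39,"dz":-1,"rx":5.3,"ry":-8.5,"rz":0}]'
python3 - <<'E'
from plan import *
state()
go(14,216,79,dpsi=-6)
E
```

```text
clock: 20.9
tcp_pos: [0.6257, 0.0953, 0.088]
orientation: [-0.248, 0.851, 0.127, 0.445]
wrist_force: [-1.3, 0.3, -1.5]
width: 0.0187
ring loc mm [ 11.2 -29.9 216.8] a 70.0 yaw err of key-y -6.05 roll -0.06 F [-1.3  0.3 -1.5] T [-1.61  2.68  0.09] t 20.9 w 0.0187
(14, 216, 79) d [ 1.94  1.31 -0.54] r [ 4.9 -7.6  0.1] 9.0
```

```bash
python3 -m creep '[{"dx":0.4,"dy":0.25,"dz":-0.15,"rx":1,"ry":-1.5,"rz":0},{"dx":0.8,"dy":0.5,"dz":-0.25,"rx":2,"ry":-3,"rz":0},{"dx":1.2,"dy":0.8,"dz":-0.35,"rx":3,"ry":-4.6,"rz":0},{"dx":1.55,"dy":1.05,"dz":-0.45,"rx":4,"ry":-6.1,"rz":0},{"dx":1.94,"dy":1.31,"dz":-0.54,"rx":4.9,"ry":-7.6,"rz":0.1}]'
python3 - <<'E'
from plan import *
import cv2
state()
go(16,216,87,dpsi=-6)
for n in("scene","top"):cv2.imwrite(f"pics/{n}10.png",cams.grab_frame(n))
a=cv2.imread("pics/top10.png");cv2.imwrite("pics/t10c.png",cv2.resize(a[110:270,130:330],None,fx=4,fy=3.7))
E
```

```text
clock: 21.52
tcp_pos: [0.6449, 0.1085, 0.0823]
orientation: [-0.238, 0.813, 0.147, 0.51]
wrist_force: [0.2, 0.1, -1.8]
width: 0.0187
ring loc mm [ 13.9 -29.5 215.7] a 79.0 yaw err of key-y -5.93 roll 0.04 F [ 0.2  0.1 -1.8] T [-1.74  2.81  0.02] t 21.525 w 0.0187
(16, 216, 87) d [ 1.77  1.13 -0.1 ] r [ 4.3 -6.8 -0.1] 8.0
```

View pics/scene10.png

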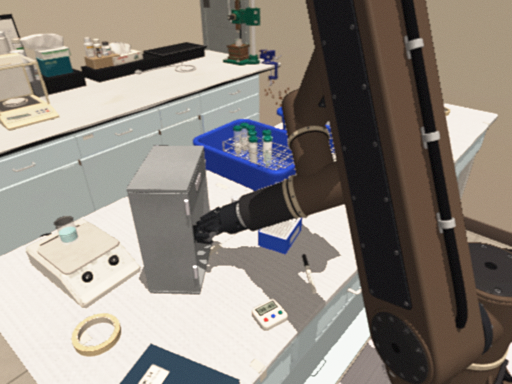

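View pics/t10c.png

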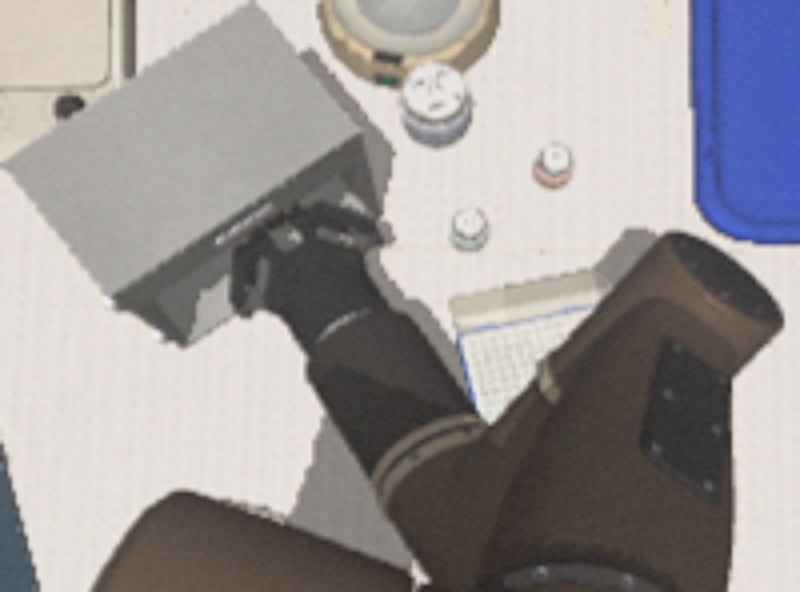

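```bash
python3 - <<'E'
from rot import *
T=np.array(P["top"]["cam_to_world"]);K=np.array(P["top"]["intrinsics"])
o=sensors.get_obs();Rt=R.from_quat(o["orientation"]).as_matrix();p=np.array(o["tcp_pos"])
for n,u,v in [("knuckR",130+388/4,110+238/3.7),("knuckL",130+240/4,110+305/3.7),("knuckL top",130+232/4,110+260/3.7)]:
  for z in(.09,.12,.15):
    d=T[:3,:3]@np.linalg.solve(K,[u,v,1]);X=T[:3,3]+d*(z-T[2,3])/d[2];print(n,z,np.round(w2loc(X)*1000),"tool",np.round(Rt.T@(X-p)*1000))
print(w2loc(p),Rt)
E
python3 - <<'E'
import cv2
a=cv2.imread("pics/top10.png");cv2.imwrite("pics/t10d.png",cv2.resize(a[145:205,175:245],None,fx=9,fy=9,interpolation=cv2.INTER_CUBIC))
E
```

```text
knuckR 0.09 [-100.  -87.   90.] tool [ 31. -69. -83.]
knuckR 0.12 [-106.  -84.  120.] tool [   6.  -67. -101.]
knuckR 0.15 [-111.  -82.  150.] tool [ -18.  -65. -120.]
knuckL 0.09 [-76.  41.  90.] tool [ 26.  60. -74.]
knuckL 0.12 [-83.  40. 120.] tool [  1.  59. -92.]
knuckL 0.15 [-89.  40. 150.] tool [ -23.   58. -111.]
knuckL top 0.09 [-41.  23.  90.] tool [ 10.  46. -40.]
knuckL top 0.12 [-48.  23. 120.] tool [-14.  46. -60.]
knuckL top 0.15 [-55.  23. 150.] tool [-38.  45. -79.]
[-0.00554674 -0.02732632  0.08103605] [[-3.69095642e-01 -5.36741510e-01  7.58733786e-01]
 [-2.35551870e-01  8.43746437e-01  4.82293756e-01]
 [-8.99046008e-01 -7.08639177e-04 -4.37853599e-01]]
```

View pics/t10d.png

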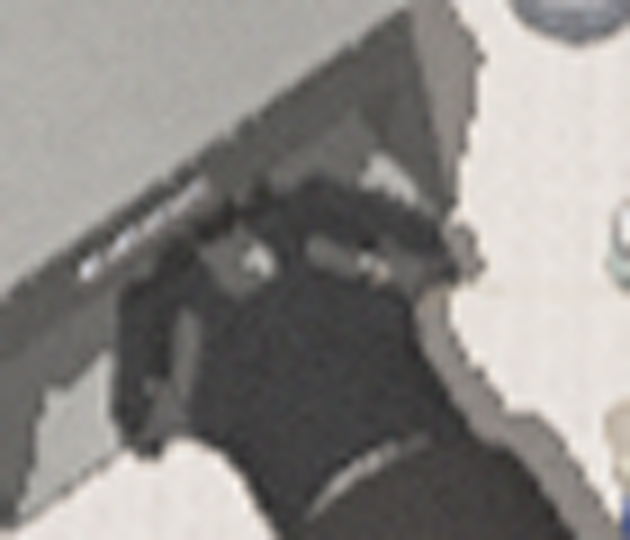

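```bash
python3 - <<'E'
from plan import *
go(14.5,216,87,dpsi=-12)
p,Rt=pose(14.5,216,87,dpsi=-12);show("x",p,Rt,1)
E
```

```text
(14.5, 216, 87) d [1.7  1.05 0.02] r [ 3.8 -7.2 -6. ] 10.1
x [-0.43  0.63 -0.66 -2.16 -1.09  1.33] dq 0.36  elbow [ 0.32 -0.15  0.68] p2 [ 0.438 -0.2    0.239] p3 [ 0.343 -0.039  0.195]
```

```bash
python3 -m creep '[{"dx":0.35,"dy":0.2,"dz":0,"rx":0.8,"ry":-1.4,"rz":-1.2},{"dx":0.7,"dy":0.4,"dz":0,"rx":1.5,"ry":-2.9,"rz":-2.4},{"dx":1,"dy":0.6,"dz":0,"rx":2.3,"ry":-4.3,"rz":-3.6},{"dx":1.35,"dy":0.85,"dz":0,"rx":3,"ry":-5.8,"rz":-4.8},{"dx":1.7,"dy":1.05,"dz":0,"rx":3.8,"ry":-7.2,"rz":-6}]'
python3 - <<'E'
from plan import *
import cv2
state()
go(14.5,209.5,88,dpsi=-12)
for n in("scene","top","wrist"):cv2.imwrite(f"pics/{n}11.png",cams.grab_frame(n))
a=cv2.imread("pics/top11.png");cv2.imwrite("pics/t11c.png",cv2.resize(a[135:235,150:270],None,fx=6,fy=6))
E
```

```text
clock: 22.25
tcp_pos: [0.6619, 0.1194, 0.0827]
orientation: [-0.187, 0.786, 0.132, 0.575]
wrist_force: [0.2, 0.6, -0.4]
width: 0.0185
ring loc mm [ 15.1 -29.  217.5] a 87.1 yaw err of key-y -11.93 roll -0.16 F [ 0.2  0.6 -0.4] T [-1.49  3.15  0.06] t 22.25 w 0.0185
(14.5, 209.5, 88) d [ 0.16  0.04 -0.8 ] r [ 0.5 -0.7 -0.1] 0.9
```

View pics/t11c.png

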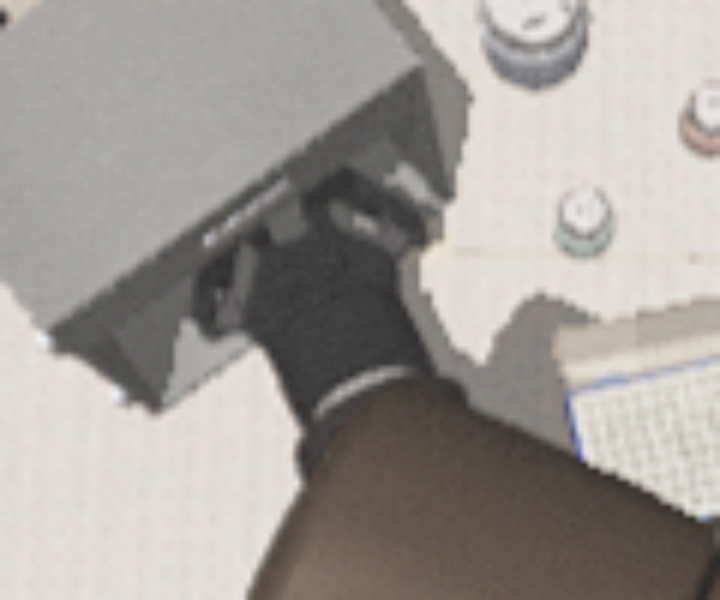

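View pics/wrist11.png

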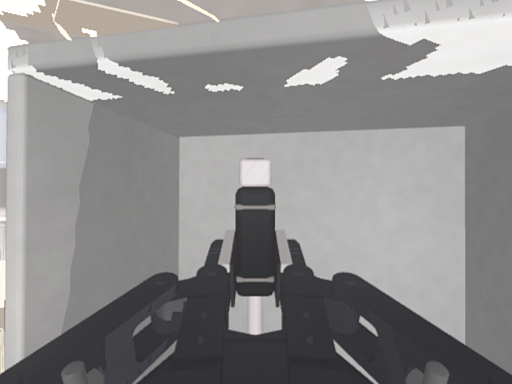

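```bash
python3 -m creep '[{"dx":0.05,"dy":0,"dz":-0.15,"rx":0,"ry":0,"rz":0},{"dx":0.05,"dy":0,"dz":-0.3,"rx":0,"ry":0,"rz":0},{"dx":0.1,"dy":0,"dz":-0.4,"rx":0.2,"ry":-0.4,"rz":0},{"dx":0.1,"dy":0,"dz":-0.5,"rx":0.2,"ry":-0.4,"rz":0},{"dx":0.1,"dy":0,"dz":-0.6,"rx":0.5,"ry":-0.7,"rz":0}]'
python3 - <<'E'
from plan import *
state()
E
```

```text
clock: 23.02
tcp_pos: [0.6628, 0.1194, 0.0767]
orientation: [-0.185, 0.782, 0.135, 0.58]
wrist_force: [0.4, -0.2, -0.8]
width: 0.0188
ring loc mm [ 13.7 -29.5 211.4] a 88.0 yaw err of key-y -11.94 roll 0.01 F [ 0.4 -0.2 -0.8] T [-1.53  3.13 -0.02] t 23.025 w 0.0188
```

```bash
python3 -m creep '[{"dx":0,"dy":0,"dz":-0.05,"rx":0,"ry":0,"rz":0},{"dx":0,"dy":0,"dz":-0.1,"rx":0,"ry":0,"rz":0},{"dx":0,"dy":0,"dz":-0.1,"rx":0,"ry":0,"rz":0},{"dx":0,"dy":0,"dz":-0.15,"rx":0,"ry":0,"rz":0},{"dx":0,"dy":0,"dz":-0.15,"rx":0,"ry":0,"rz":0}]'
python3 - <<'E'
from plan import *
state()
E
```

```text
clock: 23.65
tcp_pos: [0.6627, 0.1194, 0.0751]
orientation: [-0.185, 0.782, 0.135, 0.58]
wrist_force: [0.4, 0.6, -2.1]
width: 0.019
ring loc mm [ 13.7 -29.5 209.9] a 87.9 yaw err of key-y -11.94 roll 0.01 F [ 0.4  0.6 -2.1] T [-1.53  3.09  0.03] t 23.65 w 0.019
```

```bash
for i in 1; do python3 -m creep '[{"dx":0,"dy":0,"dz":-0.05,"rx":0,"ry":0,"rz":0},{"dx":0,"dy":0,"dz":-0.05,"rx":0,"ry":0,"rz":0},{"dx":0,"dy":0,"dz":-0.05,"rx":0,"ry":0,"rz":0},{"dx":0,"dy":0,"dz":-0.1,"rx":0,"ry":0,"rz":0},{"dx":0,"dy":0,"dz":-0.1,"rx":0,"ry":0,"rz":0}]' | tail -3; done
python3 - <<'E'
from plan import *
state()
E
```

```text
orientation: [-0.185, 0.781, 0.135, 0.581]
wrist_force: [-0.1, 0.3, 3.3]
width: 0.0187
ring loc mm [ 13.7 -29.5 209.3] a 88.0 yaw err of key-y -11.93 roll -0.0 F [-0.1  0.3  3.3] T [-1.02  1.89  0.09] t 24.275 w 0.0187
```

```bash
python3 -m creep '[{"dx":0,"dy":0,"dz":0.05,"rx":0,"ry":0,"rz":0},{"dx":0,"dy":0,"dz":0.05,"rx":0,"ry":0,"rz":0},{"dx":0,"dy":0,"dz":0.05,"rx":0,"ry":0,"rz":0},{"dx":0,"dy":0,"dz":0.05,"rx":0,"ry":0,"rz":0},{"dx":0,"dy":0,"dz":0.05,"rx":0,"ry":0,"rz":0}]' - 20
python3 -m creep '[{"dx":0,"dy":0,"dz":0,"rx":0,"ry":0,"rz":0},{"dx":0,"dy":0,"dz":0,"rx":0,"ry":0,"rz":0},{"dx":0,"dy":0,"dz":0,"rx":0,"ry":0,"rz":0},{"dx":0,"dy":0,"dz":0,"rx":0,"ry":0,"rz":0},{"dx":0,"dy":0,"dz":0,"rx":0,"ry":0,"rz":0}]' 3.2
python3 - <<'E'
from plan import *
import cv2
state()
cv2.imwrite("pics/w12.png",cams.grab_frame("wrist"))
E
```

```text
clock: 24.9
tcp_pos: [0.6627, 0.1194, 0.0746]
orientation: [-0.185, 0.782, 0.135, 0.58]
wrist_force: [0.2, -0.7, 1.9]
width: 0.0185
clock: 25.52
tcp_pos: [0.6627, 0.1194, 0.0746]
orientation: [-0.185, 0.782, 0.135, 0.58]
wrist_force: [-0.7, -0.3, 0.0]
width: 0.0319
ring loc mm [ 13.7 -29.5 209.3] a 87.9 yaw err of key-y -11.94 roll 0.02 F [-0.7 -0.3  0. ] T [-1.34  2.79 -0.01] t 25.525 w 0.0319
```

View pics/w12.png

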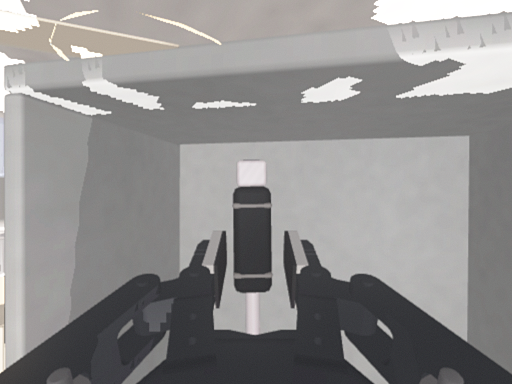

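```bash
python3 -m creep '[{"dx":-0.5,"dy":-0.25,"dz":0,"rx":0,"ry":0,"rz":0},{"dx":-1.2,"dy":-0.6,"dz":0,"rx":0,"ry":0,"rz":0},{"dx":-2.1,"dy":-1.05,"dz":0,"rx":0,"ry":0,"rz":0},{"dx":-3,"dy":-1.5,"dz":0,"rx":0,"ry":0,"rz":0},{"dx":-4,"dy":-2,"dz":0,"rx":0,"ry":0,"rz":0}]'
python3 -m creep '[{"dx":-1.2,"dy":-0.6,"dz":0,"rx":0,"ry":0,"rz":0},{"dx":-2.4,"dy":-1.2,"dz":0,"rx":0,"ry":0,"rz":0},{"dx":-3.6,"dy":-1.7,"dz":0,"rx":0,"ry":0,"rz":0},{"dx":-4.8,"dy":-2,"dz":0,"rx":0,"ry":0,"rz":0},{"dx":-5.5,"dy":-2.2,"dz":0,"rx":0,"ry":0,"rz":0}]'
python3 - <<'E'
from plan import *
import cv2
state();print(w2loc(sensors.get_obs()["tcp_pos"]))
for n in("top","wrist"):cv2.imwrite(f"pics/{n}13.png",cams.grab_frame(n))
a=cv2.imread("pics/top13.png");cv2.imwrite("pics/t13c.png",cv2.resize(a[135:255,130:290],None,fx=5,fy=5))
E
```

```text
clock: 26.2
tcp_pos: [0.622, 0.099, 0.0746]
orientation: [-0.185, 0.782, 0.135, 0.58]
wrist_force: [0.1, -0.0, 0.8]
width: 0.0322
clock: 26.82
tcp_pos: [0.567, 0.0771, 0.0745]
orientation: [-0.185, 0.782, 0.135, 0.58]
wrist_force: [0.1, -0.3, -0.8]
width: 0.0317
ring loc mm [-87.6  -3.6 209.2] a 87.9 yaw err of key-y -11.97 roll 0.05 F [ 0.1 -0.3 -0.8] T [-1.37  2.78 -0.02] t 26.825 w 0.0317
[-0.08566396 -0.003929    0.07447083]
```

View pics/wrist13.png

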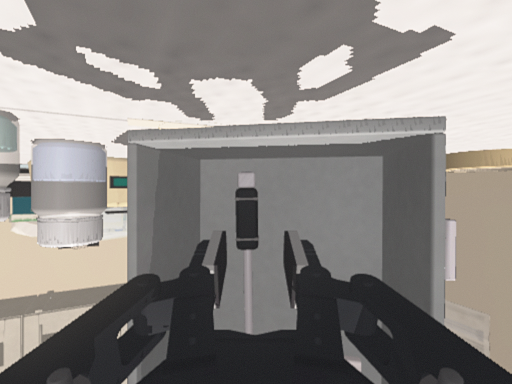

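View pics/t13c.png

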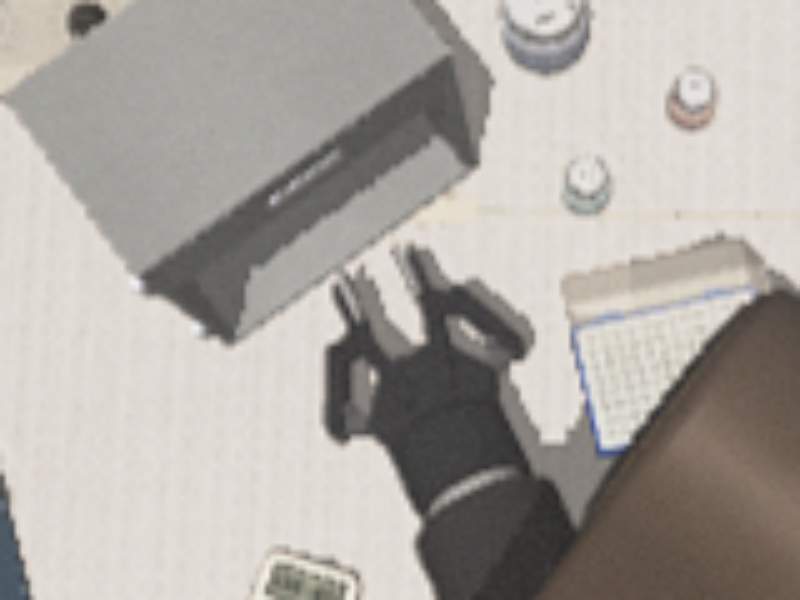

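```bash
python3 -m creep '[{"dx":-1.2,"dy":-0.1,"dz":0.3,"rx":0,"ry":0,"rz":0},{"dx":-2.5,"dy":-0.2,"dz":0.6,"rx":0,"ry":0,"rz":0},{"dx":-4,"dy":-0.3,"dz":1,"rx":0,"ry":0,"rz":0},{"dx":-5.5,"dy":-0.4,"dz":1.5,"rx":0,"ry":0,"rz":0},{"dx":-6.5,"dy":-0.5,"dz":2,"rx":0,"ry":0,"rz":0}]'
python3 -m creep '[{"dx":0,"dy":0,"dz":0,"rx":0,"ry":0,"rz":0},{"dx":0,"dy":0,"dz":0,"rx":0,"ry":0,"rz":0},{"dx":0,"dy":0,"dz":0,"rx":0,"ry":0,"rz":0},{"dx":0,"dy":0,"dz":0,"rx":0,"ry":0,"rz":0},{"dx":0,"dy":0,"dz":0,"rx":0,"ry":0,"rz":0}]'
python3 - <<'E'
from h import *
import cv2
o=sensors.get_obs();print(o["clock"],np.abs(o["qvel"]).max(),o["wrist_force"])
ims=[cams.grab_frame("wrist") for _ in range(12)]
cv2.imwrite("pics/w14.png",ims[0])
g=[cv2.cvtColor(i,cv2.COLOR_BGR2GRAY).astype(int) for i in ims]
cr=(slice(120,330),slice(150,400))
print([int((np.abs(x[cr]-g[0][cr])>25).sum()) for x in g])
cv2.imwrite("pics/w14c.png",cv2.resize(np.hstack([ims[0][100:340,180:360],ims[11][100:340,180:360]]),None,fx=2.2,fy=2.2))
cv2.imwrite("pics/top14.png",cams.grab_frame("top"))
E
```

```text
clock: 27.55
tcp_pos: [0.5016, 0.0723, 0.0949]
orientation: [-0.184, 0.782, 0.135, 0.58]
wrist_force: [0.6, 0.2, 0.2]
width: 0.032
clock: 28.18
tcp_pos: [0.5027, 0.0725, 0.0945]
orientation: [-0.185, 0.782, 0.135, 0.58]
wrist_force: [-1.0, 0.5, 0.0]
width: 0.0317
28.175 0.0024403482772885126 [-1.01246208  0.49261913  0.00411616]
[0, 3, 13, 24, 36, 52, 65, 75, 78, 81, 82, 81]
```

View pics/w14c.png

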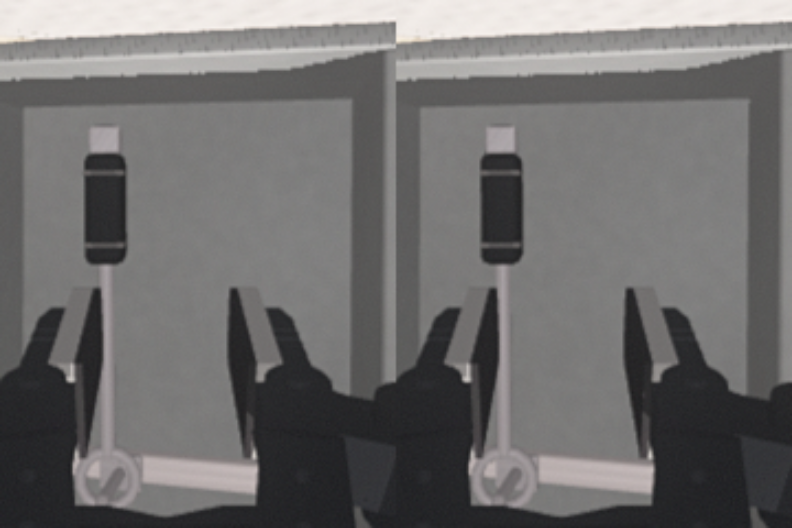

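View pics/top14.png

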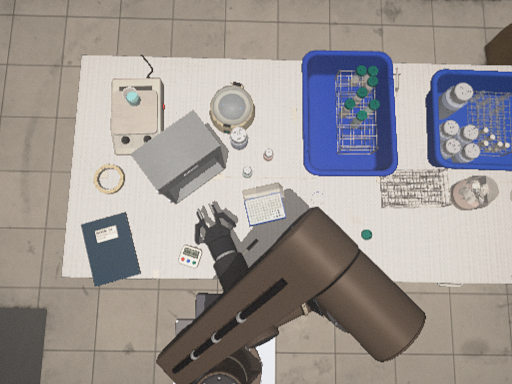

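```bash
cat > still.py <<'E'
from h import *
import cv2
ims=[cams.grab_frame("wrist") for _ in range(14)]
o=sensors.get_obs();print(o["clock"])
g=[cv2.cvtColor(i,cv2.COLOR_BGR2GRAY)[150:235,200:250] for i in ims]
for a in g: 
    m=a<60; ys,xs=np.nonzero(m); print(len(xs),round(xs.mean(),2),round(ys.mean(),2),end=" | ")
print()
E
W='[{"dx":0,"dy":0,"dz":0,"rx":0,"ry":0,"rz":0}]'
for i in 1 2 3 4 5 6; do python3 -m creep '[{"dx":0,"dy":0,"dz":0,"rx":0,"ry":0,"rz":0},{"dx":0,"dy":0,"dz":0,"rx":0,"ry":0,"rz":0},{"dx":0,"dy":0,"dz":0,"rx":0,"ry":0,"rz":0},{"dx":0,"dy":0,"dz":0,"rx":0,"ry":0,"rz":0},{"dx":0,"dy":0,"dz":0,"rx":0,"ry":0,"rz":0}]' >/dev/null; done
python3 still.py
for i in 1 2 3 4 5 6 7 8 9 10; do python3 -m creep '[{"dx":0,"dy":0,"dz":0,"rx":0,"ry":0,"rz":0},{"dx":0,"dy":0,"dz":0,"rx":0,"ry":0,"rz":0},{"dx":0,"dy":0,"dz":0,"rx":0,"ry":0,"rz":0},{"dx":0,"dy":0,"dz":0,"rx":0,"ry":0,"rz":0},{"dx":0,"dy":0,"dz":0,"rx":0,"ry":0,"rz":0}]' >/dev/null; done
python3 still.py
```

```text
33.275
788 27.43 45.07 | 786 27.41 45.18 | 788 27.43 45.13 | 789 27.44 45.16 | 788 27.43 45.13 | 787 27.42 45.21 | 789 27.44 45.16 | 788 27.43 45.19 | 789 27.44 45.16 | 787 27.42 45.21 | 789 27.44 45.1 | 787 27.42 45.15 | 788 27.43 45.13 | 788 27.43 45.18 | 
40.225
788 27.43 45.13 | 786 27.41 45.18 | 789 27.44 45.16 | 787 27.42 45.21 | 786 27.43 45.1 | 787 27.42 45.16 | 789 27.44 45.15 | 786 27.41 45.12 | 787 27.42 45.16 | 786 27.43 45.16 | 788 27.43 45.19 | 788 27.43 45.18 | 786 27.41 45.18 | 789 27.44 45.16 |
```

The key is hanging still: its grip stays within 0.1 px from frame to frame. I'm handing in.

```bash
python3 - <<'E'
from workcell import workorder,sensors
print(sensors.get_obs()["clock"],workorder.hand_in())
E
```

```text
the job is handed in; nothing more can be done
40.225 None
```

The key is hanging by its ring on the hook, free and still, and I handed the job in at 40.2 s of the 69 s allowed.

**How it went:**
- I found the hook by sight with the wrist camera, at locker y ≈ -29.6 mm.
- I held the key by its grip, tilted it ring-end up about 40°, and slid it under the apron.
- I passed the ring over the tip, turned the key to near vertical, and lowered it until the hook took its weight.
- I then let go and backed the gripper out.

**Last checks:**
- **Hanging:** the wrist picture shows the hook through the ring. The ring took its weight at z ≈ 209.3 mm, against the 210 mm given.
- **Still:** there was a small sway just after I let go. By 33 s and again at 40 s, the grip moved no more than about 0.15 px between frames.
- **Clear:** the robot is out of the locker and touching nothing. No contact with the locker or the hook showed in the wrist force readings, beyond about 3 N when the ring came to rest on the hook.

**One thing went wrong:** on the first approach the gripper side brushed something, most likely the open clear lid of the small blue box in front of the locker. I read about 27 N at the wrist at the end of that move. I backed off and came in from the other side. In the top view the box does not look to have moved.

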